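Stand the drained beaker ready on the titration stirrer

ROBOT

A 6-joint arm with a two-finger parallel gripper is mounted at the origin on the work surface. World frame = base frame: x ahead of the robot, y to its left, z up, the work surface at z = 0. Lengths are in mm, angles in rad, forces in N, time in s.
With the tool pointing down it reaches from about 225 to 875 mm from the base axis. Payload 3.4 kg.
Tool frame: the origin (TCP) lies midway between the tips of the shut fingers; the grasp point (between the pads) lies 19 mm behind it; z points along the fingers, y is the line along which they close (so a half turn about z gives the same grasp; the last joint's range is limited). The gripper opens to 85 mm and grips with 20 to 120 N. Pads are 22 mm wide; open, the fingers measure 114 mm over their backs; the gripper's body (76 mm by 85 mm) begins 54 mm behind the grasp point. The pads swing forward as they close: fully open they stand 13 mm farther back than shut.
Start: joints at [1.033, 0.276, 1.505, -0, 1.361, -0.121], TCP at [232.801, 525.801, 231.328] pointing down, gripper open.
Joint ranges: [-2.89, 2.89], [-0.75, 2.08], [0.22, 2.7], [-1.18, 4.32], [0.11, 2.71], [-2.7, 2.7]. Speed limits (rad/s): [2.57, 2.57, 3.14, 3.14, 3.14, 3.14].

INTERFACE

Orientations are given as a unit quaternion [x, y, z, w].
In Python, from cell import sensors, snapshot, get_calibration, ticket gives the robot as it stands.
- The arm moves only by the tool apply_moves, never from a script. Its arguments are lists of equal length, an entry for each row: "linear": the shift along the tool's x, y, z scaled (see below), a list of three; "dr": the turn, a rotation vector about the tool's x, y, z scaled (see below), a list of three. In form: {"linear": [[tx, ty, tz], ...], "dr": [[wx, wy, wz], ...]}. A call has exactly 5 rows; each row is the pose to reach, as a shift and turn from the pose commanded when the call began, along the tool's axes at that moment; what a row does not reach only later rows make up. The controller multiplies each number of a shift by 150 mm and each number of a turn by 90 degrees. A row lasts 1/10 s, in which the tool goes at most 50 mm and 8.59 degrees, less where a joint would pass 70% of its speed; a pose out of reach is approached as far as the arm can. A call with a number of a shift or a turn outside -1 to 1 is refused whole. A call with a gripper value outside its range is refused whole. "gripper" is the opening, from 0 (shut) to 1 (fully open), set as the call begins (left out, the last holds). The fingers move at their own pace and stop on an object; the grip force is fixed at half the most. Time passes only in rows, so rows that repeat a pose let the fingers close, or fill a call up. It gives the time, the measured TCP pose, the force, the opening and the grip force at its end, in the units of the state.
- sensors.get_obs(): the state, without advancing time (a new reading comes with each control period).
- snapshot(name): name is "side" or "top" or "wrist"; returns the picture (420x560x3 uint8, red, green, blue); there is no depth.
- get_calibration(name): a dict with "fx", "fy", "cx", "cy" (pixels), "R" (3x3) and "t" (3): a world point X has camera coordinates R X + t. Camera axes: x right, y down, z forward; pixel columns grow to the right and rows downward; lengths in mm; the calibration is good to about 2 mm. A picture is of the moment at which its call begins: read the wrist's pose just before it. get_calibration takes no time and is no camera call; for the wrist camera it gives the pose at the moment of the call.
- ticket.job_done(): hands the job in; it is judged then, once.
The state is a dict: "clock": time; "joints": joint angles; "joint_vel": joint speeds; "joint_efforts": joint torques, N m; "tcp_pos": TCP position; "tcp_rot": TCP orientation; "contact_force": force on the tool from outside, world axes, zero at the start; "moment": the same for the moment, N m; "opening": finger opening in mm; "finger_force": force on a finger pad.
Only numpy, scipy, OpenCV 4.12 (cv2) and the standard library are available. Lean on these libraries where they do the work, as an engineer would, in place of code of your own. Each camera call takes 0.05 s, during which the arm holds its last target. There are 200 camera calls.

TASK

Make the magnetic stirrer ready for the next titration: first turn its speed knob back until the pointer is on the red zero mark. Then take the white beaker that is draining mouth down on the black ribbed mat, turn it over and stand it mouth up in the middle of the stirrer's round plate, lowering it until it stands there before you let go. Do not touch the electrode that hangs above the plate, and leave everything else where it is.

Things in the scene. Friction and masses are not known exactly. Their poses are not given: they have to be found in the camera images.
- beaker: White plastic beaker, 100 mm tall, nearly straight: outside diameter 63 mm near its base, 65 mm at its mouth; wall 3 mm; 50 to 100 g. Stands mouth down on the mat's ribs at the start. Origin: centre of its mouth (rim plane). z axis: from mouth to base, up at the start, down at the end. Laid on its side along the ribs of the mat, it stays there.
- beaker_mouth (a point): Centre of the beaker's mouth, in the rim plane.
- beaker_base (a point): Centre of the outer face of the beaker's base, 100 mm from the mouth.
- mat: Black rubber draining mat, 240 mm (its x) by 310 mm (its y), fixed. Ten straight ribs along its y, 6 mm wide, 24 mm apart, with tops 8 mm above the table (4 mm above the mat's base). Origin: centre of its underside, on the table. It lies to the left of the stirrer, turned by some angle.
- stirrer: White magnetic stirrer, fixed, at the right, its front turned to the left (+y); 165 mm wide (its y), 240 mm deep (its x; front at -x), 85 mm high. The front panel with the knob slopes 35 degrees from level, from 22 mm high at x = -0.12 to 85 mm high at x = -0.03. A 12 mm steel rod stands at the back, x = 0.135, y = 0, 465 mm high. Origin: centre of its underside, on the table.
- plate (a point): Centre of the upper face of the stirrer's round aluminium plate, 140 mm in diameter, 95 mm above the table. Axes as the stirrer's.
- knob (a joint): Angle of the speed knob. 0: its white pointer is on the red zero mark at the top of the scale (pointing up the slope). Grows clockwise, looking at the panel. 0.5 to 1.35 at the start. Turns from -0.4 to 4.7 with slight friction (0.03 N m) and stays where it is left: no stop at zero.
- knob_grip (a point): Point on the knob's axis, 19 mm out from the panel, in its grip bar: 44 mm long, 12 mm thick, from 8 to 29 mm out from the panel, on a round skirt 51 mm in diameter that reaches 9 mm out. The point turns with the knob: its x axis runs along the bar to the pointer end, its z axis points out of the panel along the knob's axis.
- electrode: Glass electrode and burette tip in a holder with an arm to the rod, fixed, hanging upright above the middle of the plate: lowest point 210 mm above the plate, the holder (36 by 62 mm) 300 to 320 mm above it, caps up to 365 mm above it. Fragile, not to be touched. Origin: as the stirrer's.
- jar: Bystander: squat amber jar with black lid, 60 mm diameter, 58 mm tall, on the mat about 150 mm from the beaker. Origin: centre of its underside.
- dishes: Bystander: stack of two pale, clear Petri dishes, 94 mm diameter, 32 mm tall. Origin: centre of its underside.
- reagent: Bystander: amber bottle, 76 mm diameter, 170 mm tall, at the back. Origin: centre of its underside.
- reagent2: Bystander: green bottle, 72 mm diameter, 150 mm tall, at the back. Origin: centre of its underside.
- spatula: Bystander: thin steel laboratory spatula with two flat ends, 190 mm long (its x), 8 mm high, lying on the table nearer to the robot. Origin: its middle, on its underside.
Things that resemble listed ones, but are neither listed nor needed, are in the scene too. Leave any brown or pink look-alike of the beaker alone.

How it is judged:
By the outcome, as a careful person would: the job done as asked, in the order asked, and still so for the second after the job is handed in, with the robot touching nothing.
It also fails if it takes over 72 s, if anything falls off the work surface, if the arm or the gripper's body presses on something with over 40 N, if the wrist force passes 120 N, or if a joint passes its speed limit or range.

## Working session

There is one attempt and no reset: what is moved stays moved. The work goes in short steps, Python scripts to look and compute and a tool call to move; the robot and the scene stay as the last step left them, time stands still between calls to the robot, and variables do not carry over. Pictures are saved under pics/ and viewed, at most 10 in all, crops included, and the job is handed in when it is done.

Besides the shell and the picture viewer there is one more tool, called after "Request:" as name(argument=value, ...), one argument or row to a line, values as JSON. apply_moves: Moves the arm, as the interface text tells. Shifts and turns lie within -1 to 1; 1 stands for 150 mm of shift or 90 degrees of turn. Its arguments: {"type":"object","properties":{"linear":{"type":"array"},"dr":{"type":"array"},"gripper":{"type":"number"}},"required":["linear","dr"]}

```bash
ls; mkdir -p pics; python3 - <<'E'
from cell import *
import cv2,numpy as np
o=sensors.get_obs();print(o)
ims=[]
for n in ["side","top","wrist"]:
    c=get_calibration(n);im=snapshot(n);cv2.imwrite(f"pics/{n}0.png",im[:,:,::-1])
    print(n,c['fx'],c['cx'],c['cy'],np.round(c['R'],3).tolist(),np.round(c['t'],1), np.round(-np.array(c['R']).T@np.array(c['t'])))
E
```

```text
pics
{'clock': 0.0, 'joints': array([ 1.03298770e+00,  2.76584910e-01,  1.50617120e+00, -7.18938960e-06,
        1.36067737e+00, -1.20990672e-01]), 'joint_vel': array([ 8.57949087e-04,  3.65640138e-04, -7.57920911e-04,  9.44208266e-04,
        5.67072037e-04,  4.22638096e-05]), 'joint_efforts': array([ 3.46198767e-04, -4.16781414e+01, -2.45811886e+01, -4.69766983e-04,
        1.11128765e-02, -4.69975674e-06]), 'tcp_pos': array([232.51356627, 525.3003368 , 230.43028789]), 'tcp_rot': array([ 2.06902742e-01,  9.78361083e-01, -8.72064833e-04, -2.94404388e-04]), 'contact_force': array([-0.23161294,  0.44851809,  0.29702673]), 'moment': array([ 7.08083208e-02, -8.59914581e-05, -2.85265167e-02]), 'finger_force': 0.0, 'opening': 85.53416493169021}
side 407.76500121580096 283.1033538247875 204.98461065538186 [[-0.956, -0.292, -0.011], [-0.139, 0.489, -0.861], [0.256, -0.822, -0.508]] [540.1 144.2 731.1] [349. 688. 501.]
top 491.18109900915823 287.9955705975281 212.44946238796373 [[0.017, -1.0, -0.009], [-0.996, -0.016, -0.086], [0.086, 0.011, -0.996]] [  -1.3  559.  1117.7] [ 461.   -4. 1162.]
wrist 306.3678819715508 280.7523703526919 205.40088673714754 [[0.406, 0.914, -0.002], [0.878, -0.389, 0.279], [0.254, -0.115, -0.96]] [-574.9  -34.7  379.2] [168. 555. 373.]
```

View pics/top0.png

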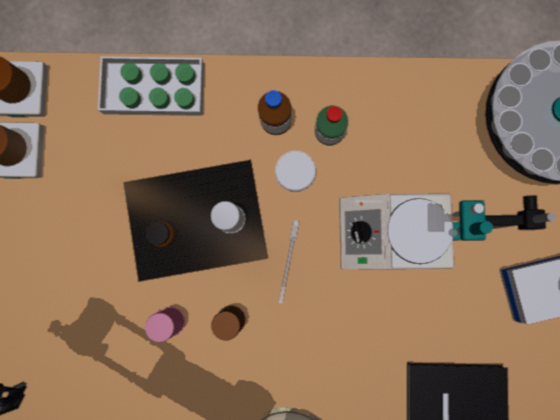

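View pics/side0.png

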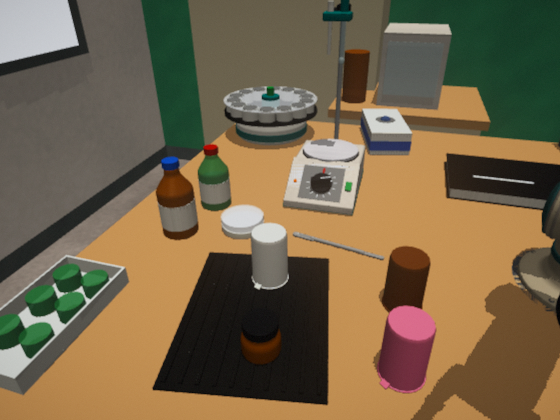

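```bash
cat > h.py <<'E'
from cell import *
import cv2,numpy as np
def ray(c,u,v):
    R=np.array(c['R']);t=np.array(c['t'])
    d=R.T@np.array([(u-c['cx'])/c['fx'],(v-c['cy'])/c['fy'],1]);return -R.T@t,d
def onz(c,u,v,z):
    o,d=ray(c,u,v);return o+d*(z-o[2])/d[2]
def proj(c,X):
    p=np.array(c['R'])@np.array(X)+np.array(c['t']);return np.array([c['fx']*p[0]/p[2]+c['cx'],c['fy']*p[1]/p[2]+c['cy']])
def tri(c1,p1,c2,p2):
    o1,d1=ray(c1,*p1);o2,d2=ray(c2,*p2)
    s=np.linalg.lstsq(np.c_[d1,-d2],o2-o1,rcond=None)[0]
    a=o1+s[0]*d1;b=o2+s[1]*d2
    return (a+b)/2,np.linalg.norm(a-b)
E
python3 - <<'E'
from h import *
t=cv2.imread('pics/top0.png');s=cv2.imread('pics/side0.png')
a=cv2.resize(t[185:280,330:470],None,fx=5,fy=5,interpolation=cv2.INTER_CUBIC)[:, :700]
cv2.imwrite('pics/c1.png',a)
a=cv2.resize(s[130:215,280:370],None,fx=4,fy=4,interpolation=cv2.INTER_CUBIC)
b=cv2.resize(s[220:295,240:300],None,fx=4,fy=4,interpolation=cv2.INTER_CUBIC)
d=cv2.resize(t[195:245,200:260],None,fx=4,fy=4,interpolation=cv2.INTER_CUBIC)
cv=np.zeros((560,620,3),np.uint8);cv[:340,:360]=a;cv[:300,370:610]=b;cv[345:545,:240]=d
cv2.imwrite('pics/c2.png',cv)
E
```

```text
(no output)
```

View pics/c1.png

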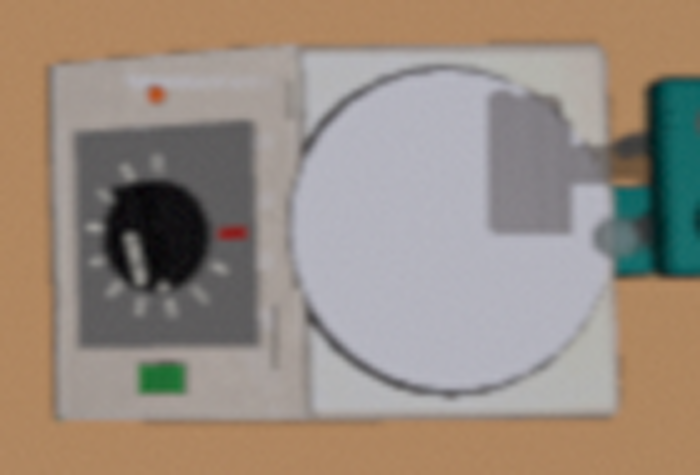

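View pics/c2.png

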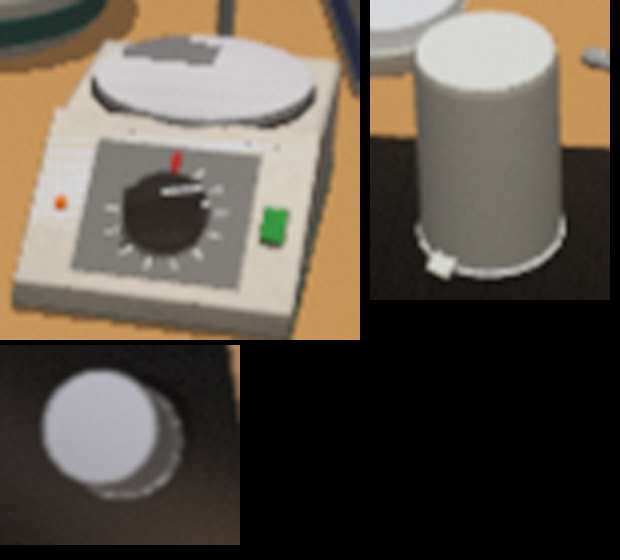

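The pictures show the white beaker at top px (225,215), the stirrer with its plate at (420,231), and the pointer from (355.6,232) to (358,242) in top and from (320.5,178) to (330.8,176.8) in side. The brown and pink look-alikes are at (228,323) and (163,326).

```bash
python3 - <<'E'
from h import *
np.set_printoptions(precision=1,suppress=True)
ct=get_calibration('top');cs=get_calibration('side')
T=lambda x,y,z:onz(ct,330+x/5-.4,185+y/5-.4,z)
t=cv2.imread('pics/top0.png');g=cv2.cvtColor(t,cv2.COLOR_BGR2GRAY)
for n,(x,y,w,h),th,z in [('plate',(380,190,80,85),165,95),('beaker',(205,195,40,50),150,108)]:
    m=(g[y:y+h,x:x+w]>th).astype(np.uint8)
    c=max(cv2.findContours(m,0,1)[0],key=cv2.contourArea);hl=cv2.convexHull(c)
    (u,v),r=cv2.minEnclosingCircle(hl);e=cv2.fitEllipse(hl)
    print(n,u+x,v+y,r,'ell',e, onz(ct,e[0][0]+x,e[0][1]+y,z))
print('plate man',T(452,230,95),T(292,230,95),T(613,230,95),T(452,66,95),T(452,393,95))
A,B,C,D=T(300,47,85),T(603,45,85),T(617,412,85),T(312,415,85);print('top corners',A,B,C,D)
F,G=T(50,65,22),T(57,418,22);print('front',F,G)
for p,q in [(A,B),(D,C),(F,G),(A,D),(B,C)]:print(np.degrees(np.arctan2(*(q-p)[1::-1])),np.linalg.norm(q-p))
S=lambda x,y:(280+x/4-.4,130+y/4-.4)
i=tri(ct,(355.2,231.6),cs,S(162,192));o=tri(ct,(357.6,241.6),cs,S(203,187));print('pointer',i,o)
print('red mark',tri(ct,(330+233/5-.4,185+233/5-.4),cs,S(177,163)))
# beaker base in side
s=cv2.imread('pics/side0.png')
print('bk side base/foot proj; base centre tri',tri(ct,(224.6,215.1),cs,(240+(487-370)/4-.4,220+52/4-.4)))
# mat corners on z=4
for u,v in [(125,182),(251,161),(267,258),(139,279)]:print('mat',onz(ct,u,v,4))
E
```

```text
plate 421.0 231.0 46.09782028198242 ell ((41.523841857910156, 44.270694732666016), (71.04393768310547, 98.25293731689453), 174.89744567871094) [ 510.2 -282.6   95. ]
beaker 224.52531623840332 215.01898765563965 13.474796295166016 ell ((19.611413955688477, 20.046031951904297), (26.491445541381836, 26.837968826293945), 36.17197799682617) [543.9 143.7 108. ]
plate man [ 518.1 -279.4   95. ] [ 516.9 -210.2   95. ] [ 519.3 -349.    95. ] [ 589.6 -279.8   95. ] [ 447.8 -279.    95. ]
top corners [ 598.2 -215.7   85. ] [ 601.2 -348.7   85. ] [ 440.7 -353.    85. ] [ 437.1 -220.8   85. ]
front [ 595.9 -111.6   22. ] [ 432.3 -116.2   22. ]
-88.69533312884863 133.1283178518687
-88.43427832950879 132.2974290746814
-178.4002875536894 163.71869177982603
-178.17823596427618 161.21190863801468
-178.47319588443753 160.60377008728906
pointer (array([ 516. , -141.1,   77. ]), np.float64(3.179512025014629)) (array([ 493.6, -146.1,   80.9]), np.float64(2.4437464722115334))
red mark (array([ 517.5, -188. ,   73.6]), np.float64(2.399137183583365))
bk side base/foot proj; base centre tri (array([544.5, 144.2, 106.1]), np.float64(1.1975807065374267))
mat [627.2 398.5   4. ]
mat [682.6  98.9   4. ]
mat [452.6  55.8   4. ]
mat [398.3 355.    4. ]
```

```bash
cat >> h.py <<'E'
from scipy.spatial.transform import Rotation as Ro, Slerp
import json,sys
ex=np.array([.026,-.9997,0]);ey=np.array([.9997,.026,0]);Z=np.array([0,0,1.])
a=np.radians(35);nrm=-np.sin(a)*ex+np.cos(a)*Z;up=np.cos(a)*ex+np.sin(a)*Z
K0=np.array([515.5,-157.4,53.5])
def frame(y,z):
    z=z/np.linalg.norm(z);y=y-z*(y@z);y/=np.linalg.norm(y);return Ro.from_matrix(np.c_[np.cross(y,z),y,z])
def Rk(th): return frame(np.sin(th)*up+np.cos(th)*ey,-nrm)
def pose():
    o=sensors.get_obs();return o['tcp_pos'],Ro.from_quat(o['tcp_rot'])
def plan(p,R,targets,nd=3):
    """targets: (p,R,ncalls); prints final shift/turn numbers of each call; returns end pose"""
    for q,S,n in targets:
        p0,sl=p,Slerp([0,1],Ro.concatenate([R,S]))
        for k in range(1,n+1):
            f=k/n;P=p0+(q-p0)*f
            l=np.round(R.inv().apply(P-p)/150,nd);w=np.round((R.inv()*sl(f)).as_rotvec()/(np.pi/2),nd)
            print(l.tolist(),w.tolist(),'-> %s'%np.round(P))
            p=p+R.apply(l*150);R=R*Ro.from_rotvec(w*np.pi/2)
    return p,R
E
python3 - <<'E'
from h import *
p=np.array([232.801,525.801,231.328]);R=frame(pose()[1].as_matrix()[:,1],-Z)
plan(p,R,[(np.array([450,50,260.]),Slerp([0,1],Ro.concatenate([R,Rk(1.3)]))(.6),4),(K0+100*nrm,Rk(1.3),2)])
E
```

```text
[-0.652, -0.579, -0.048] [-0.006, -0.075, 0.223] -> [287. 407. 238.]
[-0.812, -0.319, 0.035] [-0.007, -0.074, 0.223] -> [341. 288. 246.]
[-0.862, -0.023, 0.132] [-0.006, -0.075, 0.223] -> [396. 169. 253.]
[-0.798, 0.269, 0.232] [-0.007, -0.075, 0.223] -> [450.  50. 260.]
[-0.268, 0.179, 0.603] [-0.008, -0.1, 0.297] -> [482. -25. 198.]
[-0.067, 0.25, 0.634] [-0.009, -0.099, 0.297] -> [ 514. -100.  135.]
```

Request:
apply_moves(
  linear=[
    [-0.13,-0.116,-0.01],
    [-0.26,-0.232,-0.02],
    [-0.39,-0.348,-0.03],
    [-0.52,-0.464,-0.04],
    [-0.652,-0.579,-0.048],
  ],
  dr=[
    [-0.001,-0.015,0.045],
    [-0.002,-0.03,0.09],
    [-0.004,-0.045,0.135],
    [-0.005,-0.06,0.18],
    [-0.006,-0.075,0.223],
  ],
  gripper=0.5,
)

```text
clock: 0.65
tcp_pos: [287.2, 405.6, 238.4]
tcp_rot: [0.375, 0.925, -0.008, 0.059]
contact_force: [0.6, -1.0, 0.2]
opening: 42.8
finger_force: 0.0
```

Request:
apply_moves(
  linear=[
    [-0.162,-0.064,0.007],
    [-0.325,-0.128,0.014],
    [-0.487,-0.192,0.021],
    [-0.65,-0.255,0.028],
    [-0.812,-0.319,0.035],
  ],
  dr=[
    [-0.001,-0.015,0.045],
    [-0.003,-0.03,0.09],
    [-0.004,-0.045,0.135],
    [-0.006,-0.06,0.18],
    [-0.007,-0.074,0.223],
  ],
)

```text
clock: 1.15
tcp_pos: [341.4, 286.7, 245.6]
tcp_rot: [0.529, 0.841, -0.014, 0.114]
contact_force: [0.9, -0.5, -0.4]
opening: 42.8
finger_force: 0.0
```

```bash
python3 - <<'E'
from h import *
o=sensors.get_obs();print(o['joints'],o['tcp_pos'],o['clock'],o['opening'])
E
```

```text
[ 0.72773524  0.06389637  1.76236081 -0.2378809   1.28572424  0.34379392] [341.43137123 286.71849645 245.55718446] 1.15 42.775486809045155
```

Request:
apply_moves(
  linear=[
    [-0.172,-0.005,0.026],
    [-0.345,-0.01,0.053],
    [-0.517,-0.014,0.079],
    [-0.69,-0.018,0.106],
    [-0.862,-0.023,0.132],
  ],
  dr=[
    [-0.001,-0.015,0.045],
    [-0.002,-0.03,0.09],
    [-0.004,-0.045,0.135],
    [-0.005,-0.06,0.18],
    [-0.006,-0.075,0.223],
  ],
)

```text
clock: 1.65
tcp_pos: [395.8, 168.0, 252.7]
tcp_rot: [0.665, 0.728, -0.021, 0.167]
contact_force: [0.4, 0.3, 0.3]
opening: 42.8
finger_force: 0.0
```

Request:
apply_moves(
  linear=[
    [-0.16,0.054,0.046],
    [-0.32,0.108,0.093],
    [-0.48,0.161,0.139],
    [-0.64,0.215,0.186],
    [-0.798,0.269,0.232],
  ],
  dr=[
    [-0.001,-0.015,0.045],
    [-0.003,-0.03,0.09],
    [-0.004,-0.045,0.135],
    [-0.006,-0.06,0.18],
    [-0.007,-0.075,0.223],
  ],
)

```text
clock: 2.15
tcp_pos: [450.0, 49.0, 259.8]
tcp_rot: [0.778, 0.59, -0.026, 0.214]
contact_force: [-0.2, 1.0, -0.6]
opening: 42.6
finger_force: 0.0
```

Request:
apply_moves(
  linear=[
    [-0.054,0.036,0.12],
    [-0.107,0.072,0.24],
    [-0.16,0.107,0.36],
    [-0.214,0.143,0.48],
    [-0.268,0.179,0.603],
  ],
  dr=[
    [-0.002,-0.02,0.06],
    [-0.003,-0.04,0.12],
    [-0.005,-0.06,0.178],
    [-0.006,-0.08,0.238],
    [-0.008,-0.1,0.297],
  ],
)

```text
clock: 2.65
tcp_pos: [482.0, -25.5, 197.1]
tcp_rot: [0.888, 0.375, -0.033, 0.264]
contact_force: [0.3, 0.5, 0.1]
opening: 42.8
finger_force: 0.0
```

Request:
apply_moves(
  linear=[
    [-0.013,0.05,0.127],
    [-0.027,0.1,0.254],
    [-0.04,0.15,0.38],
    [-0.054,0.2,0.507],
    [-0.067,0.25,0.634],
  ],
  dr=[
    [-0.002,-0.02,0.06],
    [-0.004,-0.04,0.12],
    [-0.005,-0.06,0.178],
    [-0.007,-0.08,0.238],
    [-0.009,-0.099,0.297],
  ],
)

```text
clock: 3.15
tcp_pos: [514.1, -100.4, 134.4]
tcp_rot: [0.943, 0.139, -0.037, 0.299]
contact_force: [-0.5, 0.9, -0.4]
opening: 42.8
finger_force: 0.0
```

```bash
python3 - <<'E'
from h import *
o=sensors.get_obs();print(o['joints'],o['tcp_pos'],o['clock'],o['opening'])
p,R=pose();print((R.inv()*Rk(1.3)).as_rotvec(), K0+100*nrm)
c=get_calibration('wrist');im=snapshot('wrist');cv2.imwrite('pics/w1.png',im[:,:,::-1])
for d in (0,9,29): print(d,proj(c,K0+d*nrm), proj(c,K0+d*nrm+22*(np.cos(1.3)*up-np.sin(1.3)*ey)))
E
```

```text
[ 0.07675036  0.34243803  1.858862   -0.70087271  1.09489064  1.73563348] [ 514.08171664 -100.41857769  134.42730318] 3.15 42.78942455411593
[ 0.00016281  0.00143396 -0.00387341] [ 514.00870127 -100.05956366  135.41520443]
0 [282.64078393 205.85960366] [282.71526688 230.88912201]
9 [282.70968215 209.06555857] [282.78503166 234.88134599]
29 [282.88178741 217.07391804] [282.95878434 244.82418022]
```

View pics/w1.png

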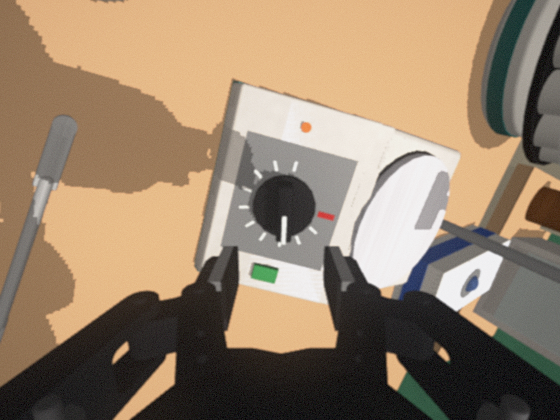

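The wrist view shows the knob at (284,206), its pointer running straight down to (284,240), so the bar lies between the fingers as planned and the red mark is at (326,215).

Request:
apply_moves(
  linear=[
    [0,0,0.12],
    [0,0,0.24],
    [0,0,0.36],
    [0,0,0.48],
    [0,0,0.58],
  ],
  dr=[
    [0,0,0],
    [0,0,0],
    [0,0,0],
    [0,0,0],
    [0,0,0],
  ],
)

```text
clock: 3.7
tcp_pos: [515.0, -150.1, 63.3]
tcp_rot: [0.943, 0.141, -0.037, 0.298]
contact_force: [0.2, 0.7, -0.2]
opening: 42.6
finger_force: 0.0
```

Request:
apply_moves(
  linear=[
    [0,0,0],
    [0,0,0],
    [0,0,0],
    [0,0,0],
    [0,0,0],
  ],
  dr=[
    [0,0,0],
    [0,0,0],
    [0,0,0],
    [0,0,0],
    [0,0,0],
  ],
  gripper=0,
)

```text
clock: 4.2
tcp_pos: [515.8, -151.3, 65.5]
tcp_rot: [0.943, 0.141, -0.037, 0.3]
contact_force: [0.3, -10.0, -3.2]
opening: 10.0
finger_force: 60.8
```

```bash
python3 - <<'E'
from h import *
o=sensors.get_obs();print(o['joints'],o['tcp_pos'],o['contact_force'],o['moment'],o['opening'],o['finger_force'])
p,R=pose();print((p-K0)@nrm,(p-K0)@up,(p-K0)@ey,(R.inv()*Rk(0)).as_rotvec()/(np.pi/2))
E
```

```text
[-0.02064147  0.42851021  1.95079874 -0.81404048  0.91484655  1.81514533] [ 515.84190793 -151.2961618    65.54652656] [  0.33509189 -10.03113131  -3.21118701] [-0.61675674 -0.15646558  0.12460129] 9.97448213814183 60.8344691991806
13.362805452865636 1.9184141649942965 0.5005051475102216 [ 0.00206906  0.00184073 -0.82715432]
```

Request:
apply_moves(
  linear=[
    [0,0.013,0],
    [0,0.013,0],
    [0,0.013,0],
    [0,0.013,0],
    [0,0.013,0],
  ],
  dr=[
    [0,0,-0.083],
    [0,0,-0.166],
    [0,0,-0.249],
    [0,0,-0.332],
    [0,0,-0.414],
  ],
)

```text
clock: 4.7
tcp_pos: [516.3, -152.0, 66.0]
tcp_rot: [0.847, 0.437, -0.131, 0.272]
contact_force: [1.2, -6.2, -5.1]
opening: 10.1
finger_force: 60.9
```

Request:
apply_moves(
  linear=[
    [0,0,0],
    [0,0,0],
    [0,0,0],
    [0,0,0],
    [0,0,0],
  ],
  dr=[
    [0,0,-0.09],
    [0,0,-0.18],
    [0,0,-0.27],
    [0,0,-0.36],
    [0,0,-0.413],
  ],
)

```text
clock: 5.2
tcp_pos: [517.1, -152.2, 66.2]
tcp_rot: [0.664, 0.684, -0.21, 0.217]
contact_force: [3.0, -8.9, -5.4]
opening: 10.2
finger_force: 60.7
```

```bash
python3 - <<'E'
from h import *
o=sensors.get_obs();print(o['joints'],o['tcp_pos'],o['contact_force'],o['moment'],o['opening'],o['finger_force'])
p,R=pose();print((p-K0)@nrm,(p-K0)@up,(p-K0)@ey,(R.inv()*Rk(0)).as_rotvec()/(np.pi/2))
E
```

```text
[-0.0233229   0.42771887  1.94857474 -0.81255138  0.91367323  0.50728378] [ 517.07142166 -152.23178706   66.19543127] [ 2.96089631 -8.89440552 -5.40892742] [-0.31898083 -0.26279513  0.09016872] 10.208476672739932 60.73837995529175
13.33952973599744 3.0829861657625113 1.7053237683862958 [0.00135953 0.00160749 0.00237856]
```

Request:
apply_moves(
  linear=[
    [0,0,0],
    [0,0,0],
    [0,0,0],
    [0,0,0],
    [0,0,0],
  ],
  dr=[
    [0,0,0],
    [0,0,0],
    [0,0,0],
    [0,0,0],
    [0,0,0],
  ],
  gripper=0.5,
)

```text
clock: 5.7
tcp_pos: [515.9, -151.2, 65.3]
tcp_rot: [0.666, 0.683, -0.21, 0.216]
contact_force: [0.5, -0.7, -0.2]
opening: 42.8
finger_force: 0.0
```

Request:
apply_moves(
  linear=[
    [0,0,-0.1],
    [0,0,-0.25],
    [0,0,-0.4],
    [0,0,-0.6],
    [0,0,-0.8],
  ],
  dr=[
    [0,0,0],
    [0,0,0],
    [0,0,0],
    [0,0,0],
    [0,0,0],
  ],
)

```text
clock: 6.2
tcp_pos: [513.6, -82.0, 164.1]
tcp_rot: [0.666, 0.683, -0.21, 0.215]
contact_force: [1.0, -0.4, -0.2]
opening: 42.3
finger_force: 0.0
```

```bash
python3 - <<'E'
from h import *
o=sensors.get_obs();print(o['joints'],o['tcp_pos'],o['contact_force'],o['clock'])
c=get_calibration('wrist');im=snapshot('wrist')[:,:,::-1];cv2.imwrite('pics/w2f.png',im)
u,v=proj(c,K0+15*nrm).astype(int);print(u,v)
K=K0+2*up+1.2*ey
for d in (0,29): print(d,proj(c,K+d*nrm), proj(c,K+d*nrm+22*up),proj(c,K+d*nrm+35*up))
x0,y0=u-50,v-50;print(x0,y0)
cv2.imwrite('pics/w2.png',cv2.resize(im[y0:y0+100,x0:x0+100],None,fx=6,fy=6,interpolation=cv2.INTER_CUBIC))
E
```

```text
[ 0.11215195  0.31241646  1.81393309 -0.6694565   1.17076832  0.40560708] [513.6160391  -81.96868069 164.07271168] [ 1.00691568 -0.39167186 -0.16657956] 6.2
281 199
0 [282.69939441 197.1388361 ] [282.70063045 219.46423143] [282.70133666 232.2198923 ]
29 [282.84644135 205.87274073] [282.84438416 230.34675868] [282.84321295 244.28029967]
231 149
```

View pics/w2.png

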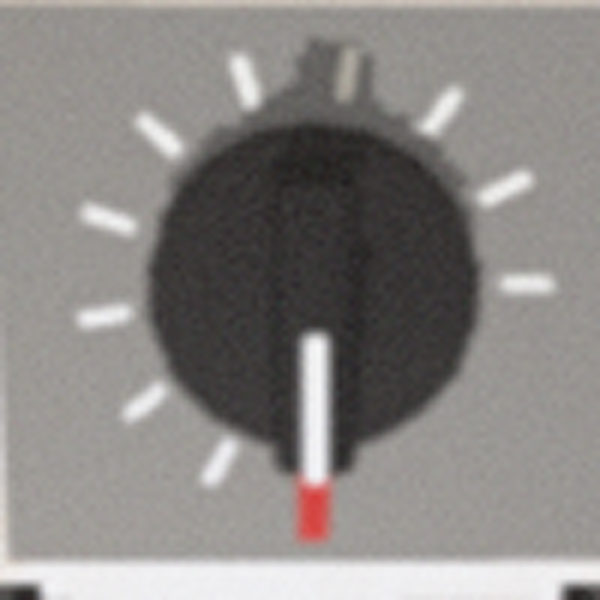

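Pointer at crop (315,410) runs straight into the red mark at (313,512): the knob is at zero within about 1°. Next I fit a kinematic model to check that a horizontal side grasp is feasible.

```bash
cat > kin.py <<'E'
from h import *
D=[([1.03298770,.27658491,1.50617120,0,1.36067737,-.12099],[232.51,525.30,230.43],[.2069,.97836,-.00087,-.00029]),
([.72773524,.06389637,1.76236081,-.2378809,1.28572424,.34379392],[341.43,286.72,245.56],[.529,.841,-.014,.114]),
([.07675036,.34243803,1.858862,-.70087271,1.09489064,1.73563348],[514.08,-100.42,134.43],[.943,.139,-.037,.299]),
([-.02064147,.42851021,1.95079874,-.81404048,.91484655,1.81514533],[515.84,-151.30,65.55],[.943,.141,-.037,.3]),
([-.0233229,.42771887,1.94857474,-.81255138,.91367323,.50728378],[517.07,-152.23,66.20],[.664,.684,-.21,.217]),
([.11215195,.31241646,1.81393309,-.6694565,1.17076832,.40560708],[513.62,-81.97,164.07],[.666,.683,-.21,.215])]
def rots(j,s4=1):
    e=lambda a,t:Ro.from_euler(a,t)
    r1=e('z',j[0]);r2=r1*e('y',j[1]);r3=r2*e('y',j[2]);r4=r3*e('z',s4*j[3]);r5=r4*e('y',j[4]);r6=r5*e('z',j[5])
    return r1,r2,r3,r4,r5,r6
def A(j):
    r=[x.as_matrix() for x in rots(j)]
    return np.c_[r[0],r[1][:,[0,2]],r[2][:,[0,2]],r[3][:,:2],r[4],]
def fit():
    M=np.vstack([A(d[0]) for d in D]);b=np.hstack([d[1] for d in D])
    # mild damping of unlikely parameters
    W=np.diag([.05,.05,.001,.05,.001,.05,.001,.05,.05,.05,.05,.001])
    x=np.linalg.lstsq(np.vstack([M,W]),np.r_[b,np.zeros(12)],rcond=None)[0];return x,M@x-b
P,_=fit();C=rots(D[2][0])[5].inv()*Ro.from_quat(D[2][2])
def fk(j): return A(j)@P,rots(j)[5]*C
LO=np.array([-2.89,-.75,.22,-1.18,.11,-2.7]);HI=np.array([2.89,2.08,2.7,4.32,2.71,2.7])
from scipy.optimize import least_squares
def ik(p,R,j0):
    f=lambda j:np.r_[(fk(j)[0]-p)/100,(fk(j)[1].inv()*R).as_rotvec()]
    s=least_squares(f,np.clip(j0,LO+.01,HI-.01),bounds=(LO,HI));return s.x,np.sqrt(2*s.cost)
E
python3 - <<'E'
from kin import *
np.set_printoptions(precision=2,suppress=True)
print(fit());
for d in D: print((fk(d[0])[1].inv()*Ro.from_quat(d[2])).magnitude(),end=' ')
B=np.array([543.9,143.7,58])
for name,c,z in [('beaker',B,53),('plate',np.array([519,-280,0]),151)]:
  for deg in range(-90,100,30):
    t=np.radians(deg);zt=np.array([np.cos(t),np.sin(t),0]);side=np.array([-np.sin(t),np.cos(t),0])
    for sg in (1,-1):
      p=c.copy();p[2]=z;p=p+19*zt
      best=min((ik(p,frame(sg*side,zt),j0) for j0 in ([0,1,1.5,0,.5,0],[0,1,1.5,3,.5,1],[0,1,1.5,3,.5,-1],[0,1,1.5,1.5,1,0])),key=lambda q:q[1])
      print(name,deg,sg,best[0],'err',best[1])
E
```

```text
(array([ -0.53,  65.88, 131.85,   1.79, 625.87,  51.92, 414.82,   7.61,
         1.74,  -5.32,   1.74, 357.19]), array([-0.21, -0.42,  0.35, -0.02,  0.09,  0.18,  0.19,  0.02, -0.42,
        0.01, -0.08,  0.32, -0.02, -0.09,  0.33,  0.23, -0.02, -0.75]))
0.0009202031588446788 0.0017692101695290093 2.0020843380726833e-16 0.0020525944723480075 0.0013340917191738287 0.0015713677034893347 beaker -90 1 [ 0.64  1.06  1.51 -1.01  1.9   1.09] err 1.5244478990957237e-13
beaker -90 -1 [ 0.69  0.87  2.41  4.32  1.41 -1.32] err 1.0852409585565463
beaker -60 1 [ 0.73  0.96  1.76 -1.18  1.65  1.17] err 0.20606959866922395
beaker -60 -1 [ 0.7   0.94  2.4   4.32  1.52 -1.35] err 0.5783817707978937
beaker -30 1 [0.72 1.04 2.39 4.32 1.66 1.84] err 0.0824138593261755
beaker -30 -1 [ 0.72  1.04  2.39  4.32  1.66 -1.3 ] err 0.08124946018951751
beaker 0 1 [0.43 1.34 2.7  3.83 2.36 2.09] err 0.038151385477471544
beaker 0 -1 [ 0.43  1.35  2.7   3.83  2.37 -1.05] err 0.03902060452417822
beaker 30 1 [-0.43  1.35  2.7   1.94  2.03  0.74] err 0.048599095642414894
beaker 30 -1 [-0.43  1.35  2.7   1.94  2.03 -2.4
[... 691 characters left out ...]
r 0.16705515762830778
plate -30 -1 [-0.55  0.8   2.7   3.22  1.82 -1.55] err 0.1685495965928735
plate 0 1 [-1.22  0.84  2.53  1.92  1.65  1.36] err 6.755907129385647e-12
plate 0 -1 [-1.22  0.84  2.53  1.92  1.65 -1.79] err 1.67167000098032e-15
plate 30 1 [-1.25  0.79  2.11  1.37  1.62  1.81] err 1.2423772659271293e-15
plate 30 -1 [-1.25  0.79  2.11  1.37  1.62 -1.33] err 2.3115203585802074e-14
plate 60 1 [-1.14  0.88  1.69  1.04  1.89  2.06] err 1.3500768477901791e-15
plate 60 -1 [-1.14  0.88  1.68  1.04  1.89 -1.08] err 4.80740671595891e-16
plate 90 1 [-0.97  1.    1.29  0.81  2.24  2.15] err 3.2294777697510284e-11
plate 90 -1 [-0.97  1.    1.29  0.81  2.24 -1.  ] err 1.7000019757103665e-15
```

```bash
cat > path.py <<'E'
from kin import *
AL=np.radians(8)
def hor(deg,up,sg):
    t=np.radians(deg);return frame(sg*np.array([-np.sin(t),np.cos(t),0]),np.array([np.cos(t)*np.cos(AL),np.sin(t)*np.cos(AL),up*np.sin(AL)]))
def tcp(g,R): return np.asarray(g,float)+19*R.as_matrix()[:,2]
def check(p,R,j,targets,m=8):
    for q,S,n in targets:
        sl=Slerp([0,1],Ro.concatenate([R,S]))
        for k in range(1,n*5+1):
            f=k/(n*5);jn,e=ik(p+(q-p)*f,sl(f),j)
            v=np.abs(jn-j)/.1/np.array([2.57,2.57,3.14,3.14,3.14,3.14])
            if e>1e-3 or v.max()>.69: print('  !',np.round(p+(q-p)*f),np.round(jn,2),'err %.3f v %.2f'%(e,v.max()))
            j=jn
        r=rots(j);w=P[:3]+0;  # wrist centre
        wc=r[0].apply([0,P[1],P[2]])+r[1].apply([P[3],0,P[4]])+r[2].apply([P[5],0,P[6]])
        el=r[0].apply([0,P[1],P[2]])+r[1].apply([P[3],0,P[4]])
        print(np.round(q),'j',np.round(j,2),'wrist',np.round(wc),'elbow',np.round(el));p,R=q,S
    return p,R,j
def rotz(R,a): return R*Ro.from_rotvec([0,0,a])
B=np.array([543.9,143.7,0]);PL=np.array([519,-280,0.])
E
python3 - <<'E'
from path import *
p,R=pose();j=sensors.get_obs()['joints']
D=50
R1=hor(D,-1,1)
T=[(np.array([400,60,330.]),Slerp([0,1],Ro.concatenate([R,R1]))(.5),4),(tcp(B+[0,0,181],R1),R1,4),(tcp(B+[0,0,51],R1),R1,2)]
g=check(p,R,j,T)
# flip in stages, to plate
for sgn in (-1,1):
  for F in (0,15,25):
    print('flip',sgn,'F',F)
    R2=hor(F,1,-1)
    q=tcp(B+[0,0,261],R1)
    Rm=rotz(R1,sgn*1.57)
    T2=[(q,R1,2),(tcp([400,-20,270],Rm),Rm,3),(tcp([380,-190,262],R2),R2,4),(tcp([380,-280,177],R2),R2,2),(tcp(PL+[0,0,177],R2),R2,2),(tcp(PL+[0,0,152],R2),R2,1)]
    check(*g,T2)
E
```

```text
[400.  60. 330.] j [ 0.4  -0.39  2.33 -1.16  0.53  0.17] wrist [ 94. 111. 513.] elbow [-246.  -33.  710.]
  ! [408.  65. 322.] [ 0.29 -0.4   2.37 -1.18  0.37  0.12] err 0.014 v 0.52
  ! [416.  70. 315.] [ 0.15 -0.4   2.4  -1.18  0.18  0.03] err 0.028 v 0.59
  ! [423.  75. 307.] [ 0.11 -0.38  2.41 -1.18  0.11 -0.03] err 0.054 v 0.23
  ! [431.  80. 300.] [ 0.12 -0.35  2.4  -1.18  0.11 -0.05] err 0.107 v 0.11
  ! [439.  85. 292.] [ 0.13 -0.32  2.39 -1.18  0.11 -0.08] err 0.163 v 0.11
  ! [447.  89. 285.] [ 0.14 -0.29  2.38 -1.18  0.11 -0.11] err 0.220 v 0.11
  ! [455.  94. 277.] [ 0.15 -0.27  2.37 -1.18  0.11 -0.14] err 0.276 v 0.11
  ! [462.  99. 269.] [ 0.16 -0.24  2.36 -1.18  0.11 -0.17] err 0.332 v 0.11
  ! [470. 104. 262.] [ 0.17 -0.21  2.35 -1.18  0.11 -0.21] err 0.386 v 0.11
  ! [478. 109. 254.] [ 0.18 -0.18  2.34 -1.18  0.11 -0.24] err 0.440 v 0.11
  ! [486. 114. 247.] [ 0.18 -0.16  2.33 -1.18  0.11 -0.28] err 0.494 v 0.11
  ! [494. 119. 239.] [ 0.19 -0.13  2.32 -1.18  0.11 -0.31] err 0.546 v 0.12
  ! [501. 124. 231.] [ 0.2  -0.1   2.31 -1.18  0.11 -0.35] err 0.597 v 0.12
  ! [5
[... 28230 characters left out ...]
1 v 0.07
  ! [ 536. -272.  180.] [-0.49  0.11  2.18 -1.18  0.11  2.45] err 1.333 v 0.07
[ 536. -272.  180.] j [-0.49  0.11  2.18 -1.18  0.11  2.45] wrist [ 338. -107.  441.] elbow [ 94.  24. 754.]
  ! [ 536. -272.  175.] [-0.49  0.12  2.18 -1.18  0.11  2.45] err 1.337 v 0.03
  ! [ 536. -272.  170.] [-0.49  0.13  2.18 -1.18  0.11  2.44] err 1.342 v 0.03
  ! [ 536. -272.  165.] [-0.49  0.13  2.18 -1.18  0.11  2.44] err 1.346 v 0.03
  ! [ 536. -272.  160.] [-0.49  0.14  2.18 -1.18  0.11  2.43] err 1.351 v 0.03
  ! [ 536. -272.  155.] [-0.49  0.15  2.18 -1.18  0.11  2.43] err 1.355 v 0.03
[ 536. -272.  155.] j [-0.49  0.15  2.18 -1.18  0.11  2.43] wrist [ 348. -113.  426.] elbow [115.  13. 750.]
```

```bash
cat >> path.py <<'E'
def ikb(p,R,seeds): return min((ik(p,R,s) for s in seeds),key=lambda q:q[1])
def pts(j):
    r=rots(j);s=r[0].apply([0,P[1],P[2]]);el=s+r[1].apply([P[3],0,P[4]]);wc=el+r[2].apply([P[5],0,P[6]]);return el,wc
SB=[[-.56,1.03,2.33,1.53,1.56,1.35]];SP=[[-1.22,.84,2.53,1.92,1.65,-1.79]]
E
python3 - <<'E'
from path import *
for D in (45,52,60,68):
    R1=hor(D,-1,1)
    for z in (51,181,261):
        j,e=ikb(tcp(B+[0,0,z],R1),R1,SB);print(D,z,np.round(j,2),'e %.3f'%e,'wrist',np.round(pts(j)[1]),'elbow',np.round(pts(j)[0]))
for F in (0,10,20,30):
    R2=hor(F,1,-1)
    for g in ([519,-280,152],[519,-280,182],[400,-280,182]):
        j,e=ikb(tcp(g,R2),R2,SP);print('P',F,g,np.round(j,2),'e %.3f'%e,'wrist',np.round(pts(j)[1]),'elbow',np.round(pts(j)[0]))
E
```

```text
45 51 [-0.52  1.02  2.56  1.87  1.56  1.15] e 0.000 wrist [302. -97. 105.] elbow [ 496. -208.  459.]
45 181 [-0.52  0.6   2.53  1.84  1.43  1.59] e 0.000 wrist [300. -96. 233.] elbow [ 339. -118.  649.]
45 261 [-0.52  0.35  2.45  1.78  1.35  1.91] e 0.000 wrist [299. -95. 312.] elbow [220. -50. 719.]
52 51 [-0.54  0.96  2.46  1.72  1.47  1.29] e 0.000 wrist [ 332. -124.  105.] elbow [ 474. -210.  488.]
52 181 [-0.54  0.59  2.43  1.67  1.42  1.69] e 0.000 wrist [ 331. -123.  233.] elbow [ 333. -125.  651.]
52 261 [-0.55  0.38  2.36  1.63  1.4   1.98] e 0.000 wrist [ 330. -123.  312.] elbow [232. -63. 714.]
60 51 [-0.55  0.92  2.35  1.56  1.43  1.44] e 0.000 wrist [ 371. -151.  104.] elbow [ 460. -206.  509.]
60 181 [-0.55  0.6   2.32  1.51  1.44  1.79] e 0.000 wrist [ 369. -150.  233.] elbow [ 335. -129.  649.]
60 261 [-0.55  0.41  2.26  1.48  1.46  2.04] e 0.000 wrist [ 369. -150.  312.] elbow [248. -76. 705.]
68 51 [-0.54  0.9   2.23  1.41  1.43  1.58] e 0.000 wrist [ 413. -172.  103.] elbow [ 455. -198.  519.]
68 181 [-0.54  0.61  2.21  1.38  1.49  1.88] e 0.000 wrist [ 412. -172. 
[... 871 characters left out ...]
2] [-1.26  0.89  2.25  1.53  1.71 -1.57] e 0.000 wrist [ 196. -395.  110.] elbow [ 211. -444.  525.]
P 20 [519, -280, 182] [-1.26  0.82  2.25  1.54  1.71 -1.5 ] e 0.000 wrist [ 195. -394.  140.] elbow [ 203. -417.  557.]
P 20 [400, -280, 182] [-1.54  0.83  2.35  1.24  1.7  -1.6 ] e 0.000 wrist [  76. -395.  140.] elbow [  78. -461.  553.]
P 30 [519, -280, 152] [-1.25  0.88  2.11  1.39  1.74 -1.42] e 0.000 wrist [ 220. -448.  110.] elbow [ 217. -439.  528.]
P 30 [519, -280, 182] [-1.25  0.82  2.11  1.4   1.75 -1.36] e 0.000 wrist [ 220. -448.  139.] elbow [ 209. -415.  556.]
P 30 [400, -280, 182] [-1.49  0.82  2.21  1.14  1.76 -1.46] e 0.000 wrist [ 101. -449.  140.] elbow [ 101. -452.  558.]
```

```bash
python3 - <<'E'
from path import *
p,R=pose();j=sensors.get_obs()['joints']
RD=frame(np.array([1,0,0]),-Z)
T=[(B+[0,0,190],RD,2),(B+[0,0,68],RD,1)]
check(p,R,j,T);plan(p,R,T)
# later: new spot
N=np.array([610,225,0.])
for D in (35,45,55):
    R1=hor(D,-1,1)
    for z in (51,181,261):
        jj,e=ikb(tcp(N+[0,0,z],R1),R1,SB);print(D,z,np.round(jj,2),'e %.3f'%e,'wrist',np.round(pts(jj)[1]),'elbow',np.round(pts(jj)[0]))
E
```

```text
[544. 144. 190.] j [0.13 0.28 1.6  0.   1.26 0.13] wrist [542. 140. 554.] elbow [167.  89. 732.]
[544. 144.  68.] j [0.13 0.4  1.77 0.   0.97 0.13] wrist [544. 140. 431.] elbow [233.  98. 708.]
[0.567, 0.112, -0.485] [0.005, 0.194, 0.007] -> [530.  32. 179.]
[0.688, 0.103, -0.294] [0.005, 0.194, 0.008] -> [544. 144. 190.]
[0.001, -0.0, 0.814] [0.0, 0.0, 0.0] -> [544. 144.  68.]
35 51 [-0.11  0.99  2.53  2.42  1.71  1.33] e 0.000 wrist [330.  31. 106.] elbow [528.  10. 473.]
35 181 [-0.1   0.59  2.49  2.42  1.39  1.61] e 0.000 wrist [328.  32. 233.] elbow [356.  29. 650.]
35 261 [-0.1   0.36  2.41  2.36  1.16  1.83] e 0.000 wrist [328.  32. 311.] elbow [229.  43. 716.]
45 51 [-0.22  0.95  2.43  2.15  1.56  1.37] e 0.000 wrist [367. -15. 105.] elbow [511. -47. 496.]
45 181 [-0.22  0.59  2.4   2.12  1.35  1.7 ] e 0.000 wrist [366. -14. 232.] elbow [356. -12. 650.]
45 261 [-0.22  0.39  2.33  2.05  1.22  1.95] e 0.000 wrist [366. -14. 310.] elbow [247.  13. 710.]
55 51 [-0.29  0.91  2.31  1.9   1.46  1.49] e 0.000 wrist [412. -53. 104.] elbow [495. -78. 513.]
55 181 [-0.29  0.6   2.29  1.85  1.36  1.81] e 0.000 wrist [411. -53. 232.] elbow [360. -38. 647.]
55 261 [-0.29  0.43  2.23  1.79  1.3   2.05] e 0.000 wrist [410. -52. 311.] elbow [268. -10. 701.]
```

Request:
apply_moves(
  linear=[
    [0.11,0.022,-0.1],
    [0.225,0.045,-0.194],
    [0.34,0.067,-0.291],
    [0.455,0.09,-0.388],
    [0.567,0.112,-0.485],
  ],
  dr=[
    [0.001,0.04,0.001],
    [0.002,0.08,0.003],
    [0.003,0.12,0.004],
    [0.004,0.16,0.006],
    [0.005,0.194,0.007],
  ],
  gripper=1,
)

```text
clock: 6.75
tcp_pos: [528.1, 29.8, 174.3]
tcp_rot: [0.695, 0.703, -0.107, 0.107]
contact_force: [-1.0, -0.3, -0.3]
opening: 85.7
finger_force: 0.0
```

Request:
apply_moves(
  linear=[
    [0.14,0.02,-0.06],
    [0.28,0.04,-0.12],
    [0.42,0.06,-0.18],
    [0.56,0.08,-0.24],
    [0.688,0.103,-0.294],
  ],
  dr=[
    [0.001,0.04,0.001],
    [0.002,0.08,0.003],
    [0.003,0.12,0.005],
    [0.004,0.16,0.006],
    [0.005,0.194,0.008],
  ],
)

```text
clock: 7.25
tcp_pos: [542.2, 141.7, 185.0]
tcp_rot: [0.708, 0.706, -0.003, -0.003]
contact_force: [0.2, 0.4, -0.3]
opening: 84.9
finger_force: 0.0
```

```bash
python3 - <<'E'
from path import *
o=sensors.get_obs();print(np.round(o['joints'],2),o['tcp_pos'],o['clock'],o['opening'])
p,R=pose();print(np.round(R.as_matrix(),3).tolist())
c=get_calibration('wrist');im=snapshot('wrist')[:,:,::-1].copy();cv2.imwrite('pics/w3.png',im)
e=proj(c,B+[0,0,108]);print('pred base px',e)
m=((im.min(2)>120)&(im.max(2).astype(int)-im.min(2)<45)).astype(np.uint8)
n,l,s,cc=cv2.connectedComponentsWithStats(m)
for k in range(1,n):
    if s[k,4]>800: print(s[k],cc[k],onz(c,*(s[k,:2]+s[k,2:4]/2),108))
E
```

```text
[0.13 0.29 1.61 0.   1.25 0.13] [542.16274218 141.6541325  185.01510929] 7.25 84.93344509573755
[[0.002, 1.0, -0.007], [1.0, -0.002, 0.0], [0.0, -0.007, -1.0]]
pred base px [284.41638119 213.43893236]
[ 245  147   82  102 6222] [285.68402443 201.10703954] [545.07319038 155.68379567 108.        ]
[ 469  246   91   65 3001] [506.84605132 272.13195601] [726.8449682   89.22240161 108.        ]
[ 342  273   48   80 2400] [363.19208333 315.735     ] [611.40687674  57.15084513 108.        ]
```

View pics/w3.png

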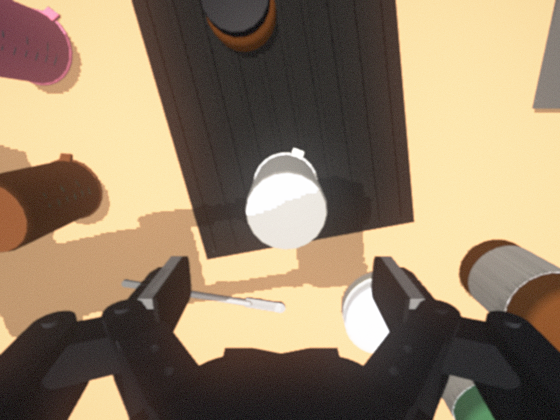

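The wrist view shows the beaker's base face centred near (286,208), about 2 mm off the first estimate, so I correct for that. The jar at (240,20) and the spatula are clear of the fingers.

Request:
apply_moves(
  linear=[
    [0.025,0.019,0.1],
    [0.025,0.019,0.28],
    [0.025,0.019,0.46],
    [0.025,0.019,0.64],
    [0.025,0.019,0.78],
  ],
  dr=[
    [0,0,0],
    [0,0,0],
    [0,0,0],
    [0,0,0],
    [0,0,0],
  ],
)

```text
clock: 7.8
tcp_pos: [543.1, 143.8, 66.1]
tcp_rot: [0.708, 0.707, -0.005, -0.002]
contact_force: [0.4, 0.1, -0.4]
opening: 85.2
finger_force: 0.0
```

Request:
apply_moves(
  linear=[
    [0,0,0],
    [0,0,0],
    [0,0,0],
    [0,0,0],
    [0,0,0],
  ],
  dr=[
    [0,0,0],
    [0,0,0],
    [0,0,0],
    [0,0,0],
    [0,0,0],
  ],
  gripper=0.4,
)

```text
clock: 8.3
tcp_pos: [544.8, 144.6, 68.9]
tcp_rot: [0.708, 0.706, -0.003, -0.001]
contact_force: [-0.1, 0.8, -1.8]
opening: 59.7
finger_force: 67.1
```

Request:
apply_moves(
  linear=[
    [0,0,-0.05],
    [0,0,-0.1],
    [0,0,-0.15],
    [0,0,-0.2],
    [0,0,-0.2],
  ],
  dr=[
    [0,0,0],
    [0,0,0],
    [0,0,0],
    [0,0,0],
    [0,0,0],
  ],
)

```text
clock: 8.8
tcp_pos: [545.5, 144.8, 99.6]
tcp_rot: [0.708, 0.706, -0.002, -0.001]
contact_force: [0.4, 0.1, -0.9]
opening: 60.3
finger_force: 67.1
```

Request:
apply_moves(
  linear=[
    [0.1,0.08,0],
    [0.21,0.17,0],
    [0.32,0.26,0],
    [0.43,0.35,0],
    [0.535,0.433,0],
  ],
  dr=[
    [0,0,0],
    [0,0,0],
    [0,0,0],
    [0,0,0],
    [0,0,0],
  ],
)

```text
clock: 9.3
tcp_pos: [610.0, 225.5, 97.1]
tcp_rot: [0.708, 0.706, -0.003, -0.002]
contact_force: [-1.3, -1.2, -0.6]
opening: 59.8
finger_force: 67.2
```

Request:
apply_moves(
  linear=[
    [0,0,0.04],
    [0,0,0.09],
    [0,0,0.14],
    [0,0,0.18],
    [0,0,0.198],
  ],
  dr=[
    [0,0,0],
    [0,0,0],
    [0,0,0],
    [0,0,0],
    [0,0,0],
  ],
)

```text
clock: 9.8
tcp_pos: [608.2, 223.9, 68.0]
tcp_rot: [0.708, 0.706, -0.004, -0.002]
contact_force: [-3.9, -0.6, 15.8]
opening: 60.0
finger_force: 68.0
```

Request:
apply_moves(
  linear=[
    [0,0,0],
    [0,0,0],
    [0,0,0],
    [0,0,0.005],
    [0,0,0.007],
  ],
  dr=[
    [0,0,0],
    [0,0,0],
    [0,0,0],
    [0,0,0],
    [0,0,0],
  ],
)

```text
clock: 10.3
tcp_pos: [608.2, 224.0, 68.0]
tcp_rot: [0.708, 0.706, -0.004, -0.002]
contact_force: [-4.6, -1.7, 11.4]
opening: 60.4
finger_force: 67.7
```

Request:
apply_moves(
  linear=[
    [0,0,0],
    [0,0,0],
    [0,0,0],
    [0,0,0],
    [0,0,0],
  ],
  dr=[
    [0,0,0],
    [0,0,0],
    [0,0,0],
    [0,0,0],
    [0,0,0],
  ],
  gripper=1,
)

```text
clock: 10.8
tcp_pos: [609.4, 224.7, 66.3]
tcp_rot: [0.708, 0.706, -0.003, -0.002]
contact_force: [0.2, 0.1, -0.1]
opening: 85.1
finger_force: 0.0
```

Request:
apply_moves(
  linear=[
    [0,0,-0.05],
    [0,0,-0.25],
    [0,0,-0.5],
    [0,0,-0.75],
    [0,0,-0.95],
  ],
  dr=[
    [0,0,0],
    [0,0,0],
    [0,0,0],
    [0,0,0],
    [0,0,0],
  ],
)

```text
clock: 11.3
tcp_pos: [610.9, 225.2, 212.2]
tcp_rot: [0.708, 0.706, -0.002, -0.001]
contact_force: [1.0, 0.5, -0.4]
opening: 85.5
finger_force: 0.0
```

```bash
cat >> path.py <<'E'
def jplan(p,R,j,jt,n,nd=3):
    """joint-interpolated path in n calls; checks that the straight row interpolation is trackable"""
    for k in range(1,n+1):
        q,S=fk(j+(jt-j)*k/n)
        l=np.round(R.inv().apply(q-p)/150,nd);w=np.round((R.inv()*S).as_rotvec()/(np.pi/2),nd)
        print(l.tolist(),w.tolist(),'->',np.round(q),'deg %.0f'%np.degrees((R.inv()*S).magnitude()))
        p=p+R.apply(l*150);R=R*Ro.from_rotvec(w*np.pi/2)
    return p,R
E
python3 - <<'E'
from path import *
o=sensors.get_obs();j=o['joints'];p,R=pose();print(np.round(j,2),p,o['clock'])
print('fk err',fk(j)[0]-p,(fk(j)[1].inv()*R).magnitude())
c=get_calibration('top');im=snapshot('top')[:,:,::-1];cv2.imwrite('pics/top1.png',im)
N=np.array([608.3,224.1,0]);R1=hor(45,-1,1)
jt,e=ikb(tcp(N+[0,0,225],R1),R1,SB);print(np.round(jt,2),e)
jplan(p,R,j,jt,4)
E
```

```text
[ 0.25  0.4   1.36 -0.    1.38  0.25] [610.94921854 225.17394928 212.18912847] 11.3
fk err [-0.98847367 -0.2810469   0.15706813] 0.0009337247080888185
[-0.22  0.48  2.37  2.08  1.28  1.83] 3.4989086827765065e-15
[0.586, -0.713, 0.35] [0.264, 0.237, 0.427] -> [504. 313. 160.] deg 50
[0.267, -0.414, 0.059] [0.29, 0.17, 0.492] -> [484. 378. 190.] deg 54
[0.368, -0.201, -0.307] [0.312, 0.126, 0.518] -> [549. 361. 231.] deg 56
[0.598, -0.363, -0.658] [0.349, 0.071, 0.51] -> [622. 237. 222.] deg 56
```

```bash
python3 - <<'E'
from path import *
o=sensors.get_obs();j=o['joints'];p,R=pose()
N=np.array([608.3,224.1,0]);R1=hor(45,-1,1)
jt,e=ikb(tcp(N+[0,0,225],R1),R1,SB)
jplan(p,R,j,jt,6)
ct=get_calibration('top');im=cv2.imread('pics/top1.png')
u=proj(ct,N+[0,0,108]);print('pred top px',u)
E
```

```text
[0.385, -0.529, 0.321] [0.17, 0.166, 0.277] -> [535. 284. 169.] deg 33
[0.192, -0.409, 0.189] [0.185, 0.132, 0.312] -> [488. 341. 167.] deg 35
[0.142, -0.266, 0.027] [0.194, 0.108, 0.335] -> [486. 378. 192.] deg 36
[0.21, -0.187, -0.141] [0.203, 0.087, 0.346] -> [522. 379. 222.] deg 37
[0.32, -0.227, -0.3] [0.217, 0.068, 0.348] -> [578. 331. 236.] deg 37
[0.389, -0.383, -0.436] [0.235, 0.038, 0.34] -> [622. 237. 222.] deg 37
pred top px [188.43639073 184.81853751]
```

Request:
apply_moves(
  linear=[
    [0.077,-0.106,0.064],
    [0.154,-0.212,0.128],
    [0.231,-0.317,0.193],
    [0.308,-0.423,0.257],
    [0.385,-0.529,0.321],
  ],
  dr=[
    [0.034,0.033,0.055],
    [0.068,0.066,0.111],
    [0.102,0.1,0.166],
    [0.136,0.133,0.222],
    [0.17,0.166,0.277],
  ],
)

```text
clock: 11.85
tcp_pos: [530.8, 283.3, 161.7]
tcp_rot: [0.831, 0.524, -0.005, -0.186]
contact_force: [-0.2, 0.1, 1.0]
opening: 85.2
finger_force: 0.0
```

Request:
apply_moves(
  linear=[
    [0.038,-0.082,0.038],
    [0.077,-0.164,0.076],
    [0.115,-0.245,0.113],
    [0.154,-0.327,0.151],
    [0.192,-0.409,0.189],
  ],
  dr=[
    [0.037,0.026,0.062],
    [0.074,0.053,0.125],
    [0.111,0.079,0.187],
    [0.148,0.106,0.25],
    [0.185,0.132,0.312],
  ],
)

```text
clock: 12.35
tcp_pos: [484.9, 340.1, 159.9]
tcp_rot: [0.894, 0.279, -0.04, -0.349]
contact_force: [-0.4, -0.5, -0.1]
opening: 85.7
finger_force: 0.0
```

Request:
apply_moves(
  linear=[
    [0.028,-0.053,0.005],
    [0.057,-0.106,0.011],
    [0.085,-0.16,0.016],
    [0.114,-0.213,0.022],
    [0.142,-0.266,0.027],
  ],
  dr=[
    [0.039,0.022,0.067],
    [0.078,0.043,0.134],
    [0.116,0.065,0.201],
    [0.155,0.086,0.268],
    [0.194,0.108,0.335],
  ],
)

```text
clock: 12.85
tcp_pos: [483.2, 377.5, 185.2]
tcp_rot: [0.873, -0.001, -0.096, -0.478]
contact_force: [-0.4, 0.1, -1.0]
opening: 85.5
finger_force: 0.0
```

```bash
python3 - <<'E'
from path import *
o=sensors.get_obs();j=o['joints'];p,R=pose();print(np.round(j,2),p,o['clock'])
N=np.array([608.3,224.1,0]);R1=hor(45,-1,1)
jt,e=ikb(tcp(N+[0,0,225],R1),R1,SB)
jplan(p,R,j,jt,3)
ct=get_calibration('top');im=snapshot('top')[:,:,::-1];cv2.imwrite('pics/top2.png',im)
m=(im[150:235,150:235].min(2)>130).astype(np.uint8)
n,l,s,cc=cv2.connectedComponentsWithStats(m)
for k in range(1,n):
    if s[k,4]>150: print(s[k],cc[k]+150,onz(ct,*(cc[k]+150),108))
E
```

```text
[0.01 0.45 1.86 1.04 1.33 1.04] [483.20831436 377.47426638 185.21899961] 12.85
[0.232, -0.208, -0.165] [0.204, 0.087, 0.343] -> [524. 377. 218.] deg 37
[0.304, -0.236, -0.298] [0.218, 0.066, 0.345] -> [579. 330. 234.] deg 37
[0.372, -0.383, -0.434] [0.235, 0.038, 0.337] -> [622. 237. 222.] deg 37
[ 25  22  28  25 500] [187.95  183.286] [611.63414098 225.27350838 108.        ]
```

Request:
apply_moves(
  linear=[
    [0.046,-0.042,-0.033],
    [0.093,-0.083,-0.066],
    [0.139,-0.125,-0.099],
    [0.186,-0.166,-0.132],
    [0.232,-0.208,-0.165],
  ],
  dr=[
    [0.041,0.017,0.069],
    [0.082,0.035,0.137],
    [0.122,0.052,0.206],
    [0.163,0.07,0.274],
    [0.204,0.087,0.343],
  ],
)

```text
clock: 13.4
tcp_pos: [524.5, 376.7, 218.3]
tcp_rot: [0.76, -0.279, -0.158, -0.566]
contact_force: [0.1, 0.6, -0.2]
opening: 85.4
finger_force: 0.0
```

Request:
apply_moves(
  linear=[
    [0.061,-0.047,-0.06],
    [0.122,-0.094,-0.119],
    [0.182,-0.142,-0.179],
    [0.243,-0.189,-0.238],
    [0.304,-0.236,-0.298],
  ],
  dr=[
    [0.044,0.013,0.069],
    [0.087,0.026,0.138],
    [0.131,0.04,0.207],
    [0.174,0.053,0.276],
    [0.218,0.066,0.345],
  ],
)

```text
clock: 13.9
tcp_pos: [578.8, 330.3, 234.1]
tcp_rot: [-0.559, 0.522, 0.215, 0.607]
contact_force: [0.8, -0.4, -0.5]
opening: 85.4
finger_force: 0.0
```

Request:
apply_moves(
  linear=[
    [0.074,-0.077,-0.087],
    [0.149,-0.153,-0.174],
    [0.223,-0.23,-0.26],
    [0.298,-0.306,-0.347],
    [0.372,-0.383,-0.434],
  ],
  dr=[
    [0.047,0.008,0.067],
    [0.094,0.015,0.135],
    [0.141,0.023,0.202],
    [0.188,0.03,0.27],
    [0.235,0.038,0.337],
  ],
)

```text
clock: 14.4
tcp_pos: [621.9, 237.2, 222.2]
tcp_rot: [-0.29, 0.697, 0.251, 0.606]
contact_force: [-0.4, -0.3, 0.1]
opening: 85.7
finger_force: 0.0
```

```bash
python3 - <<'E'
from path import *
o=sensors.get_obs();j=o['joints'];p,R=pose();print(np.round(j,2),p,o['clock'])
N=np.array([609.5,224.5,0]);R1=hor(45,-1,1)
T=[(tcp(N+[0,0,150],R1),R1,1),(tcp(N+[0,0,51],R1),R1,1)]
check(p,R,j,T);plan(p,R,T)
ct=get_calibration('side');im=snapshot('side')[:,:,::-1];cv2.imwrite('pics/side2.png',im)
E
```

```text
[-0.24  0.49  2.36  2.06  1.28  1.84] [621.91455693 237.22050192 222.16083228] 14.4
[623. 238. 147.] j [-0.22  0.68  2.42  2.13  1.41  1.61] wrist [366. -15. 202.] elbow [398. -22. 619.]
[623. 238.  48.] j [-0.22  0.95  2.43  2.15  1.56  1.37] wrist [367. -15. 105.] elbow [511. -48. 496.]
[0.493, -0.001, 0.077] [0.001, -0.0, 0.001] -> [623. 238. 147.]
[0.653, -0.0, 0.092] [0.0, -0.0, -0.0] -> [623. 238.  48.]
```

View pics/side2.png

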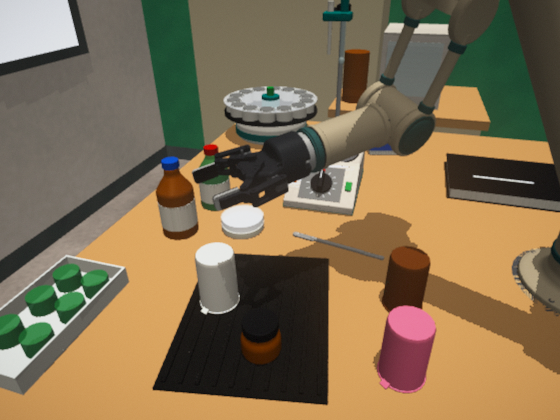

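The side view shows the beaker upright at (217,277) and the open gripper level above it, clear of the jar and the cups.

Request:
apply_moves(
  linear=[
    [0.1,0,0.015],
    [0.2,0,0.03],
    [0.3,0,0.046],
    [0.4,-0.001,0.062],
    [0.493,-0.001,0.077],
  ],
  dr=[
    [0,0,0],
    [0,0,0],
    [0,0,0],
    [0,0,0],
    [0.001,0,0.001],
  ],
)

```text
clock: 14.95
tcp_pos: [622.8, 239.1, 147.4]
tcp_rot: [-0.292, 0.695, 0.251, 0.607]
contact_force: [-0.1, -0.6, -0.2]
opening: 85.5
finger_force: 0.0
```

Request:
apply_moves(
  linear=[
    [0.13,0,0.018],
    [0.27,0,0.038],
    [0.41,0,0.058],
    [0.55,0,0.077],
    [0.653,0,0.092],
  ],
  dr=[
    [0,0,0],
    [0,0,0],
    [0,0,0],
    [0,0,0],
    [0,0,0],
  ],
)

```text
clock: 15.45
tcp_pos: [623.0, 239.0, 47.4]
tcp_rot: [-0.292, 0.696, 0.251, 0.606]
contact_force: [-0.3, 0.9, -0.5]
opening: 85.3
finger_force: 0.0
```

```bash
python3 - <<'E'
from path import *
o=sensors.get_obs();print(np.round(o['joints'],2),o['tcp_pos'],o['contact_force'],o['clock'],R1:=0)
p,R=pose();print((R.inv()*hor(45,-1,1)).as_rotvec())
E
```

```text
[-0.24  0.97  2.41  2.13  1.55  1.37] [623.00814508 238.98974534  47.41141579] [-0.29076242  0.87897446 -0.53647968] 15.45 0
[0.00461246 0.00094888 0.00539501]
```

Request:
apply_moves(
  linear=[
    [0.005,0,0.02],
    [0.005,0,0.045],
    [0.005,0,0.045],
    [0.005,0,0.045],
    [0.005,0,0.045],
  ],
  dr=[
    [0,0,0],
    [0,0,0],
    [0,0,0],
    [0,0,0],
    [0,0,0],
  ],
)

```text
clock: 15.95
tcp_pos: [627.0, 243.3, 48.0]
tcp_rot: [-0.291, 0.696, 0.251, 0.606]
contact_force: [0.1, -0.1, -0.9]
opening: 85.4
finger_force: 0.0
```

Request:
apply_moves(
  linear=[
    [0,0,0],
    [0,0,0],
    [0,0,0],
    [0,0,0],
    [0,0,0],
  ],
  dr=[
    [0,0,0],
    [0,0,0],
    [0,0,0],
    [0,0,0],
    [0,0,0],
  ],
  gripper=0.4,
)

```text
clock: 16.45
tcp_pos: [627.2, 243.0, 47.6]
tcp_rot: [-0.29, 0.696, 0.251, 0.607]
contact_force: [-0.8, -2.0, 3.6]
opening: 62.1
finger_force: 64.7
```

```bash
python3 - <<'E'
from path import *
o=sensors.get_obs();p,R=pose();j=o['joints'];print(np.round(j,2),p,o['contact_force'],o['moment'],o['opening'],o['finger_force'])
print('tilt zt',R.as_matrix()[:,2])
cs=get_calibration('side');ct=get_calibration('top')
for n in('side','top'): cv2.imwrite(f'pics/g_{n}.png',snapshot(n)[:,:,::-1])
T=[(p+[0,0,190],R,2)]
g=check(p,R,j,T);plan(p,R,T)
E
```

```text
[-0.22  0.97  2.4   2.15  1.55  1.38] [627.1707324  243.00615639  47.58794278] [-0.79575812 -2.01301565  3.57331448] [-0.06335039 -0.04832269 -0.07813924] 62.08077947779354 64.71241872757673
tilt zt [ 0.69893267  0.70177815 -0.13784249]
[627. 243. 238.] j [-0.2   0.44  2.35  2.08  1.25  1.88] wrist [370.  -9. 290.] elbow [277.  10. 697.]
[-0.627, -0.001, -0.087] [0.0, 0.0, 0.0] -> [627. 243. 143.]
[-0.628, -0.001, -0.088] [0.0, 0.0, 0.0] -> [627. 243. 238.]
```

Request:
apply_moves(
  linear=[
    [-0.06,0,-0.008],
    [-0.18,0,-0.025],
    [-0.32,0,-0.044],
    [-0.47,0,-0.065],
    [-0.627,0,-0.087],
  ],
  dr=[
    [0,0,0],
    [0,0,0],
    [0,0,0],
    [0,0,0],
    [0,0,0],
  ],
)

```text
clock: 17.05
tcp_pos: [626.5, 243.5, 141.6]
tcp_rot: [-0.29, 0.698, 0.252, 0.604]
contact_force: [0.2, 0.2, -0.5]
opening: 62.6
finger_force: 65.1
```

Request:
apply_moves(
  linear=[
    [-0.14,0,-0.02],
    [-0.28,0,-0.039],
    [-0.42,0,-0.058],
    [-0.54,0,-0.075],
    [-0.628,0,-0.088],
  ],
  dr=[
    [0,0,0],
    [0,0,0],
    [0,0,0],
    [0,0,0],
    [0,0,0],
  ],
)

```text
clock: 17.55
tcp_pos: [626.3, 243.7, 237.7]
tcp_rot: [-0.291, 0.697, 0.251, 0.605]
contact_force: [0.3, 0.6, 0.9]
opening: 62.3
finger_force: 65.1
```

```bash
cat >> path.py <<'E'
# grasp: tool pose at the close, beaker vertical mouth down at z=8
Pg=np.array([627.17,243.0,47.6]);Rg=Ro.from_quat([-.29,.696,.251,.607])
AX=Rg.inv().apply(Z)                      # mouth->base axis in tool frame
M_T=Rg.inv().apply(np.array([609.5,224.5,8])-Pg)   # mouth centre in tool frame
BS_T=M_T+100*AX
def Rfin(deg):
    # heading deg, beaker axis exactly down
    zt=Rg.as_matrix()[:,2];yt=Rg.as_matrix()[:,1]
    F=Ro.from_euler('z',deg,degrees=True)
    h0=np.degrees(np.arctan2(zt[1],zt[0]))
    # start: turn 180 deg about horizontal heading axis, then yaw to wanted heading
    ax=np.array([np.cos(np.radians(h0)),np.sin(np.radians(h0)),0])
    return Ro.from_euler('z',deg-h0,degrees=True)*Ro.from_rotvec(np.pi*ax)*Rg
def ptool(base,R): return np.asarray(base,float)-R.apply(BS_T)   # TCP for wanted base-centre point
E
python3 - <<'E'
from path import *
o=sensors.get_obs();p,R=pose();j=o['joints'];print(np.round(j,2),p,o['opening'],o['finger_force'],o['clock'])
# flip by j6 -pi
jf=j.copy();jf[5]-=np.pi;q,S=fk(jf);print('after flip axis',S.apply(AX),jf[5])
best=None
for F in (5,15,25):
    RF=Rfin(F);print('F',F,'axis',np.round(RF.apply(AX),3),'zt',np.round(RF.as_matrix()[:,2],2))
    for b in ([519.3,-280,96],[519.3,-280,120],[400,-300,120],[390,-220,190],[420,-60,200]):
        jj,e=ikb(ptool(b,RF),RF,SP);print(b,np.round(ptool(b,RF)),np.round(jj,2),'%.3f'%e,'wr',np.round(pts(jj)[1]),'el',np.round(pts(jj)[0]))
E
```

```text
[-0.22  0.45  2.33  2.06  1.25  1.89] [626.25834479 243.712048   237.68240234] 62.30920815314041 65.05682649090886 17.55
after flip axis [-0.19522381 -0.19515301 -0.96114669] -1.2510132502732898
F 5 axis [ 0. -0. -1.] zt [0.99 0.09 0.14]
[519.3, -280, 96] [ 545. -278.  156.] [-1.22  0.93  2.45  1.8   1.77 -1.81] 0.000 wr [ 184. -309.  114.] el [ 236. -449.  504.]
[519.3, -280, 120] [ 545. -278.  180.] [-1.22  0.86  2.45  1.81  1.75 -1.75] 0.000 wr [ 184. -308.  137.] el [ 227. -425.  536.]
[400, -300, 120] [ 426. -298.  180.] [-1.57  0.89  2.52  1.45  1.68 -1.84] 0.000 wr [  65. -329.  137.] el [  64. -489.  523.]
[390, -220, 190] [ 416. -218.  250.] [-1.61  0.75  2.7   1.39  1.65 -1.88] 0.017 wr [  55. -255.  208.] el [  47. -432.  587.]
[420, -60, 200] [446. -58. 260.] [-1.36  0.41  2.7   1.41  1.52 -1.55] 0.351 wr [ 109. -193.  290.] el [ 116. -229.  706.]
F 15 axis [ 0. -0. -1.] zt [0.96 0.26 0.14]
[519.3, -280, 96] [ 544. -274.  156.] [-1.24  0.89  2.32  1.63  1.71 -1.64] 0.000 wr [ 194. -365.  113.] el [ 220. -441.  523.]
[519.3, -280, 120] [ 544. -274.  180.] [-1.24  0.83  2.3
[... 427 characters left out ...]
el [ 145. -327.  649.]
F 25 axis [ 0. -0. -1.] zt [0.9  0.42 0.14]
[519.3, -280, 96] [ 543. -270.  156.] [-1.24  0.88  2.18  1.48  1.72 -1.49] 0.000 wr [ 213. -420.  112.] el [ 219. -436.  530.]
[519.3, -280, 120] [ 543. -270.  180.] [-1.24  0.83  2.18  1.48  1.72 -1.44] 0.000 wr [ 213. -420.  136.] el [ 212. -416.  554.]
[400, -300, 120] [ 423. -290.  180.] [-1.51  0.83  2.23  1.21  1.74 -1.49] 0.000 wr [  94. -440.  136.] el [  95. -457.  554.]
[390, -220, 190] [ 413. -210.  250.] [-1.52  0.66  2.41  1.19  1.73 -1.51] 0.000 wr [  84. -360.  207.] el [  85. -383.  624.]
[420, -60, 200] [443. -50. 260.] [-1.32  0.69  2.7   1.3   1.62 -1.82] 0.067 wr [ 125. -224.  224.] el [ 162. -371.  614.]
```

Request:
apply_moves(
  linear=[
    [0,0,0],
    [0,0,0],
    [0,0,0],
    [0,0,0],
    [0,0,0],
  ],
  dr=[
    [0,0,-0.06],
    [0,0,-0.14],
    [0,0,-0.23],
    [0,0,-0.32],
    [0,0,-0.4],
  ],
)

```text
clock: 18.05
tcp_pos: [626.3, 243.7, 236.1]
tcp_rot: [-0.493, 0.573, 0.05, 0.653]
contact_force: [-0.2, -0.3, -0.4]
opening: 62.5
finger_force: 65.0
```

Request:
apply_moves(
  linear=[
    [0,0,0],
    [0,0,0],
    [0,0,0],
    [0,0,0],
    [0,0,0],
  ],
  dr=[
    [0,0,-0.08],
    [0,0,-0.16],
    [0,0,-0.24],
    [0,0,-0.32],
    [0,0,-0.4],
  ],
)

```text
clock: 18.55
tcp_pos: [626.3, 243.7, 236.0]
tcp_rot: [0.646, -0.392, 0.154, -0.637]
contact_force: [1.4, -0.7, -1.2]
opening: 62.5
finger_force: 65.0
```

Request:
apply_moves(
  linear=[
    [0,0,0],
    [0,0,0],
    [0,0,0],
    [0,0,0],
    [0,0,0],
  ],
  dr=[
    [0,0,-0.08],
    [0,0,-0.16],
    [0,0,-0.24],
    [0,0,-0.32],
    [0,0,-0.4],
  ],
)

```text
clock: 19.05
tcp_pos: [626.3, 243.7, 236.1]
tcp_rot: [0.736, -0.173, 0.343, -0.558]
contact_force: [-0.6, 0.5, -1.1]
opening: 62.0
finger_force: 65.0
```

Request:
apply_moves(
  linear=[
    [0,0,0],
    [0,0,0],
    [0,0,0],
    [0,0,0],
    [0,0,0],
  ],
  dr=[
    [0,0,-0.08],
    [0,0,-0.16],
    [0,0,-0.24],
    [0,0,-0.32],
    [0,0,-0.4],
  ],
)

```text
clock: 19.55
tcp_pos: [626.3, 243.7, 236.0]
tcp_rot: [0.753, 0.062, 0.498, -0.425]
contact_force: [0.7, -0.3, -0.8]
opening: 62.0
finger_force: 65.1
```

Request:
apply_moves(
  linear=[
    [0,0,0],
    [0,0,0],
    [0,0,0],
    [0,0,0],
    [0,0,0],
  ],
  dr=[
    [0,0,-0.08],
    [0,0,-0.16],
    [0,0,-0.24],
    [0,0,-0.32],
    [0,0,-0.4],
  ],
)

```text
clock: 20.05
tcp_pos: [626.3, 243.7, 236.0]
tcp_rot: [0.697, 0.292, 0.605, -0.25]
contact_force: [0.7, -0.7, -1.8]
opening: 62.5
finger_force: 65.1
```

```bash
cat >> path.py <<'E'
def show(j0,j1,n=10):
    for f in np.linspace(0,1,n+1):
        j=j0+(j1-j0)*f;q,S=fk(j);el,w=pts(j)
        print('%.1f'%f,'tcp',np.round(q),'base',np.round(q+S.apply(BS_T)),'mouth',np.round(q+S.apply(M_T)),'wr',np.round(w),'el',np.round(el))
E
python3 - <<'E'
from path import *
o=sensors.get_obs();p,R=pose();j=o['joints'];print(np.round(j,2),p,o['opening'],o['clock'],'axis',R.apply(AX))
RF=Rfin(15)
jA,e=ikb(ptool([390,-280,190],RF),RF,SP);print(np.round(jA,2),e)
show(j,jA)
jplan(p,R,j,jA,6)
E
```

```text
[-0.22  0.45  2.33  2.06  1.25 -1.26] [626.29049135 243.66345679 236.04002792] 62.47903212497763 20.05 axis [-0.19325689 -0.19814768 -0.96093146]
[-1.58  0.66  2.41  1.31  1.73 -1.5 ] 3.4850774363830806e-11
0.0 tcp [633. 236. 234.] base [604. 207. 183.] mouth [623. 227. 279.] wr [377. -17. 288.] el [282.   4. 694.]
0.1 tcp [640. 173. 229.] base [610. 145. 177.] mouth [629. 164. 274.] wr [371. -68. 279.] el [291. -38. 688.]
0.2 tcp [640. 110. 224.] base [609.  84. 173.] mouth [627. 102. 269.] wr [ 358. -117.  271.] el [294. -83. 682.]
0.3 tcp [632.  50. 222.] base [601.  25. 169.] mouth [618.  42. 266.] wr [ 339. -164.  262.] el [ 289. -128.  676.]
0.4 tcp [617.  -9. 220.] base [586. -31. 167.] mouth [603. -17. 265.] wr [ 314. -208.  254.] el [ 278. -174.  669.]
0.5 tcp [596. -64. 221.] base [565. -83. 167.] mouth [580. -72. 265.] wr [ 282. -248.  246.] el [ 259. -219.  662.]
0.6 tcp [ 569. -115.  223.] base [ 538. -132.  168.] mouth [ 552. -123.  266.] wr [ 246. -283.  238.] el [ 233. -262.  655.]
0.7 tcp [ 537. -162.  227.] base [ 507. -176.  171.] mouth [ 518. -170.  270.] wr [ 205
[... 156 characters left out ...]
 640.]
0.9 tcp [ 459. -242.  241.] base [ 432. -251.  182.] mouth [ 437. -249.  282.] wr [ 113. -354.  214.] el [ 114. -364.  632.]
1.0 tcp [ 415. -274.  250.] base [ 390. -280.  190.] mouth [ 390. -280.  290.] wr [  64. -365.  206.] el [  64. -387.  624.]
[-0.138, 0.597, -0.451] [-0.052, 0.01, -0.003] -> [641. 131. 226.] deg 5
[-0.104, 0.454, -0.496] [-0.052, 0.017, 0.003] -> [627.  30. 221.] deg 5
[-0.062, 0.382, -0.534] [-0.053, 0.024, 0.005] -> [596. -64. 221.] deg 5
[-0.008, 0.31, -0.559] [-0.056, 0.032, 0.006] -> [ 548. -147.  226.] deg 6
[0.059, 0.245, -0.574] [-0.06, 0.041, 0.003] -> [ 487. -218.  236.] deg 7
[0.131, 0.183, -0.575] [-0.063, 0.049, -0.002] -> [ 415. -274.  250.] deg 7
```

```bash
python3 - <<'E'
from path import *
o=sensors.get_obs();p,R=pose();j=o['joints']
RF=Rfin(15)
jA,e=ikb(ptool([530,-140,165],RF),RF,SP);jB,e2=ikb(ptool([519.3,-280,120],RF),RF,[jA]);print(np.round(jA,2),e,np.round(jB,2),e2)
show(j,jA,4);show(jA,jB,4)
q=jplan(p,R,j,jA,4);q=jplan(*q,jA,jB,2)
E
```

```text
[-1.05  0.78  2.59  1.79  1.76 -1.8 ] 1.9632401621467043e-12 [-1.24  0.83  2.32  1.63  1.71 -1.59] 2.726727076875016e-15
0.0 tcp [633. 236. 234.] base [604. 207. 183.] mouth [623. 227. 279.] wr [377. -17. 288.] el [282.   4. 694.]
0.2 tcp [633. 140. 212.] base [602. 115. 159.] mouth [620. 131. 256.] wr [352. -88. 253.] el [318. -73. 670.]
0.5 tcp [618.  48. 204.] base [588.  28. 149.] mouth [602.  39. 247.] wr [ 311. -148.  224.] el [ 331. -163.  642.]
0.8 tcp [592. -43. 209.] base [564. -56. 152.] mouth [572. -51. 251.] wr [ 261. -195.  201.] el [ 317. -258.  610.]
1.0 tcp [ 555. -134.  225.] base [ 530. -140.  165.] mouth [ 530. -140.  265.] wr [ 205. -227.  183.] el [ 276. -351.  575.]
0.0 tcp [ 555. -134.  225.] base [ 530. -140.  165.] mouth [ 530. -140.  265.] wr [ 205. -227.  183.] el [ 276. -351.  575.]
0.2 tcp [ 556. -168.  215.] base [ 531. -174.  154.] mouth [ 531. -174.  254.] wr [ 206. -260.  169.] el [ 262. -369.  569.]
0.5 tcp [ 555. -203.  204.] base [ 530. -209.  143.] mouth [ 529. -209.  243.] wr [ 205. -295.  157.] el [ 246. -387.  563.]
0.8 tcp [ 551. -238.  192.] base [ 526. -244.  132.] mouth [ 526. -244.  232.] wr [ 201. -330.  146.] el [ 230. -403.  557.]
1.0 tcp [ 544. -274.  180.] base [ 519. -280.  120.] mouth [ 519. -280.  220.] wr [ 194. -365.  137.] el [ 212. -419.  551.]
[-0.228, 0.515, -0.432] [-0.061, 0.023, 0.001] -> [633. 140. 212.] deg 6
[-0.109, 0.412, -0.459] [-0.074, 0.038, 0.004] -> [618.  48. 204.] deg 7
[0.007, 0.414, -0.474] [-0.091, 0.051, 0.003] -> [592. -43. 209.] deg 9
[0.121, 0.445, -0.479] [-0.11, 0.062, -0.003] -> [ 555. -134.  225.] deg 11
[-0.126, 0.442, -0.139] [0.0, 0.006, 0.002] -> [ 555. -203.  204.] deg 1
[-0.128, 0.441, -0.211] [-0.0, -0.006, -0.002] -> [ 544. -274.  180.] deg 1
```

Request:
apply_moves(
  linear=[
    [-0.04,0.09,-0.07],
    [-0.09,0.2,-0.165],
    [-0.137,0.309,-0.26],
    [-0.182,0.412,-0.346],
    [-0.228,0.515,-0.432],
  ],
  dr=[
    [-0.012,0.005,0],
    [-0.024,0.009,0],
    [-0.037,0.014,0.001],
    [-0.049,0.018,0.001],
    [-0.061,0.023,0.001],
  ],
)

```text
clock: 20.55
tcp_pos: [632.6, 139.6, 211.3]
tcp_rot: [0.698, 0.256, 0.63, -0.223]
contact_force: [0.3, -0.2, -0.7]
opening: 62.4
finger_force: 65.3
```

Request:
apply_moves(
  linear=[
    [-0.022,0.082,-0.092],
    [-0.044,0.165,-0.184],
    [-0.065,0.247,-0.275],
    [-0.087,0.33,-0.367],
    [-0.109,0.412,-0.459],
  ],
  dr=[
    [-0.015,0.008,0.001],
    [-0.03,0.015,0.002],
    [-0.044,0.023,0.002],
    [-0.059,0.03,0.003],
    [-0.074,0.038,0.004],
  ],
)

```text
clock: 21.05
tcp_pos: [618.3, 47.3, 203.0]
tcp_rot: [0.692, 0.209, 0.664, -0.192]
contact_force: [-0.6, 0.7, -0.3]
opening: 62.7
finger_force: 65.3
```

Request:
apply_moves(
  linear=[
    [0.001,0.083,-0.095],
    [0.003,0.166,-0.19],
    [0.004,0.248,-0.284],
    [0.006,0.331,-0.379],
    [0.007,0.414,-0.474],
  ],
  dr=[
    [-0.018,0.01,0.001],
    [-0.036,0.02,0.001],
    [-0.055,0.031,0.002],
    [-0.073,0.041,0.002],
    [-0.091,0.051,0.003],
  ],
)

```text
clock: 21.55
tcp_pos: [592.7, -43.3, 207.9]
tcp_rot: [0.677, 0.152, 0.704, -0.152]
contact_force: [-0.3, -0.1, -1.0]
opening: 62.0
finger_force: 65.3
```

Request:
apply_moves(
  linear=[
    [0.024,0.095,-0.1],
    [0.05,0.19,-0.2],
    [0.075,0.28,-0.3],
    [0.1,0.37,-0.4],
    [0.121,0.445,-0.479],
  ],
  dr=[
    [-0.022,0.012,-0.001],
    [-0.044,0.025,-0.001],
    [-0.066,0.037,-0.002],
    [-0.088,0.05,-0.002],
    [-0.11,0.062,-0.003],
  ],
)

```text
clock: 22.05
tcp_pos: [554.9, -134.8, 224.1]
tcp_rot: [0.652, 0.084, 0.748, -0.098]
contact_force: [-0.2, -0.1, -0.6]
opening: 62.6
finger_force: 65.3
```

```bash
python3 - <<'E'
from path import *
o=sensors.get_obs();p,R=pose();j=o['joints'];print(np.round(j,2),p,o['opening'],o['clock'],'axis',R.apply(AX),'base',p+R.apply(BS_T))
RF=Rfin(15)
T=[(ptool([519.5,-278,125],RF),RF,2)]
check(p,R,j,T);plan(p,R,T)
for n in('side','top'): cv2.imwrite(f'pics/h_{n}.png',snapshot(n)[:,:,::-1])
s=cv2.imread('pics/h_side.png')[90:230,240:400];t=cv2.imread('pics/h_top.png')[160:300,300:480]
cv=np.zeros((560,760,3),np.uint8);cv[:560,:640]=cv2.resize(s,(640,560),interpolation=cv2.INTER_CUBIC)
cv2.imwrite('pics/h.png',cv[:, :640])
E
```

```text
[-1.06  0.82  2.57  1.78  1.76 -1.81] [ 554.92896202 -134.84339735  224.07521884] 62.628422605440406 22.05 axis [-0.0013995   0.0038429  -0.99999164] base [ 529.98392781 -140.64735036  163.68732023]
[ 544. -272.  185.] j [-1.24  0.82  2.32  1.64  1.71 -1.58] wrist [ 194. -363.  142.] elbow [ 211. -414.  556.]
[-0.106, 0.433, -0.167] [0.001, 0.0, -0.001] -> [ 550. -203.  205.]
[-0.108, 0.432, -0.168] [0.001, 0.0, -0.001] -> [ 544. -272.  185.]
```

View pics/h.png

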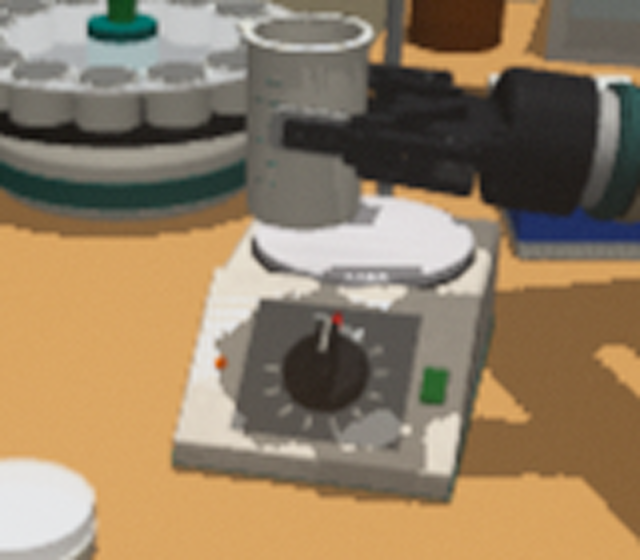

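The beaker is now mouth up in the gripper with its mouth at crop (308,33), the electrode is untouched, and the knob pointer is still on red.

```bash
python3 - <<'E'
from path import *
p,R=pose();c=get_calibration('side')
for X in (p+R.apply(M_T),p+R.apply(BS_T),K0+2*up+1.2*ey+29*nrm+20*up): 
    u=proj(c,X);print(np.round(X,1),'crop',(u-[240,90]+.4)*4, 'px/mm',c['fx']/(np.array(c['R'])@X+c['t'])[2]*4)
# beaker edges along row at mid heights
im=cv2.cvtColor(cv2.imread('pics/h_side.png'),cv2.COLOR_BGR2GRAY)
for r in (104,107,136,138): print(r,im[r,298:338].tolist())
ct=get_calibration('top');u=proj(ct,p+R.apply(M_T));print('top mouth',u)
t=cv2.imread('pics/h_top.png');cv2.imwrite('pics/ht.png',cv2.resize(t[170:270,310:460],None,fx=5,fy=5,interpolation=cv2.INTER_CUBIC))
E
```

```text
[ 530.2 -141.6  263.3] crop [311.22134006  28.30812424] px/mm 1.9195708389212982
[ 530.  -141.1  163.3] crop [305.57616388 209.13029556] px/mm 1.8122593619242011
[ 516.7 -158.8   89.9] crop [330.87637355 319.04986089] px/mm 1.719710677795851
104 [125, 122, 123, 110, 88, 95, 97, 100, 103, 102, 107, 107, 108, 110, 109, 109, 111, 111, 112, 112, 111, 111, 110, 111, 112, 109, 110, 109, 106, 105, 104, 101, 98, 103, 137, 168, 168, 143, 80, 77]
107 [138, 141, 148, 134, 90, 94, 99, 101, 102, 104, 105, 104, 108, 109, 109, 108, 110, 117, 121, 115, 112, 117, 119, 109, 114, 113, 114, 112, 107, 105, 106, 110, 101, 84, 53, 37, 37, 36, 39, 40]
136 [47, 51, 65, 81, 96, 98, 101, 107, 111, 107, 102, 111, 112, 112, 113, 113, 114, 113, 112, 113, 114, 114, 110, 112, 110, 114, 120, 119, 117, 113, 109, 109, 142, 171, 171, 148, 94, 69, 67, 67]
138 [84, 95, 100, 98, 94, 100, 105, 108, 109, 107, 109, 111, 112, 113, 113, 111, 114, 115, 115, 115, 113, 113, 114, 112, 110, 109, 113, 119, 116, 112, 108, 112, 151, 186, 187, 169, 130, 97, 102, 101]
top mouth [368.2536245  218.17726659]
```

View pics/ht.png

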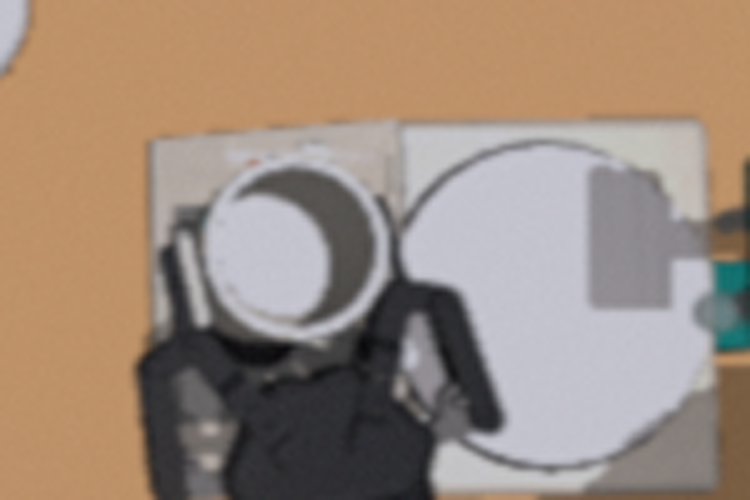

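The top crop shows the mouth ring centred at (297,250) and the plate centred near (553,305), so I correct the target by about 2 mm.

```bash
python3 - <<'E'
from path import *
p,R=pose();j=sensors.get_obs()['joints'];RF=Rfin(15)
T=[(ptool([520.5,-278.5,122],RF),RF,2),(ptool([520.5,-278.5,100],RF),RF,1)]
check(p,R,j,T);plan(p,R,T)
E
```

```text
[ 545. -272.  182.] j [-1.24  0.83  2.32  1.64  1.71 -1.58] wrist [ 195. -364.  139.] elbow [ 213. -416.  553.]
[ 545. -272.  160.] j [-1.24  0.88  2.32  1.63  1.71 -1.64] wrist [ 195. -364.  117.] elbow [ 220. -437.  528.]
[-0.115, 0.434, -0.165] [0.001, 0.0, -0.002] -> [ 550. -204.  203.]
[-0.116, 0.433, -0.166] [0.001, 0.0, -0.001] -> [ 545. -272.  182.]
[-0.145, -0.0, -0.02] [0.0, 0.0, -0.0] -> [ 545. -272.  160.]
```

Request:
apply_moves(
  linear=[
    [-0.02,0.08,-0.03],
    [-0.044,0.165,-0.063],
    [-0.068,0.255,-0.097],
    [-0.091,0.345,-0.131],
    [-0.115,0.434,-0.165],
  ],
  dr=[
    [0,0,0],
    [0,0,0],
    [0,0,0],
    [0,0,0],
    [0.001,0,-0.002],
  ],
)

```text
clock: 22.65
tcp_pos: [550.6, -203.9, 203.4]
tcp_rot: [0.651, 0.087, 0.748, -0.098]
contact_force: [0.2, 0.4, -0.7]
opening: 62.5
finger_force: 65.3
```

Request:
apply_moves(
  linear=[
    [-0.025,0.093,-0.036],
    [-0.05,0.187,-0.072],
    [-0.075,0.28,-0.107],
    [-0.099,0.37,-0.142],
    [-0.116,0.433,-0.166],
  ],
  dr=[
    [0,0,0],
    [0,0,0],
    [0,0,0],
    [0,0,0],
    [0.001,0,-0.001],
  ],
)

```text
clock: 23.15
tcp_pos: [545.8, -272.7, 182.8]
tcp_rot: [0.651, 0.087, 0.748, -0.098]
contact_force: [1.0, 0.7, -0.8]
opening: 62.0
finger_force: 65.3
```

Request:
apply_moves(
  linear=[
    [-0.03,0,-0.004],
    [-0.06,0,-0.008],
    [-0.09,0,-0.012],
    [-0.12,0,-0.016],
    [-0.135,0,-0.019],
  ],
  dr=[
    [0,0,0],
    [0,0,0],
    [0,0,0],
    [0,0,0],
    [0,0,0],
  ],
)

```text
clock: 23.65
tcp_pos: [546.0, -270.5, 162.2]
tcp_rot: [0.651, 0.087, 0.748, -0.099]
contact_force: [-0.3, 1.3, 0.1]
opening: 62.4
finger_force: 65.3
```

```bash
python3 - <<'E'
from path import *
o=sensors.get_obs();p,R=pose();print(p,o['contact_force'],o['clock'],'axis',R.apply(AX),'base',p+R.apply(BS_T))
ct=get_calibration('top');t=snapshot('top')[:,:,::-1];cv2.imwrite('pics/k.png',t)
cs=get_calibration('side');s=snapshot('side')[:,:,::-1];cv2.imwrite('pics/ks.png',s)
# rim inside: dark interior of the beaker + rim; report the gray row/col profiles through predicted mouth
m=p+R.apply(M_T);u,v=proj(ct,m);print('mouth',m,'px',u,v,'plate centre px',proj(ct,[518.1,-279.4,95]))
g=cv2.cvtColor(t,cv2.COLOR_BGR2GRAY)
print('row',g[int(round(v)),int(u)-24:int(u)+25].tolist());print('col',g[int(v)-24:int(v)+25,int(round(u))].tolist())
E
```

```text
[ 546.02086578 -270.51871484  162.20024062] [-0.29324331  1.28277637  0.13748589] 23.65 axis [ 1.14664754e-04  8.79205643e-04 -9.99999607e-01] base [ 521.19734444 -276.62416007  101.79200255]
mouth [ 521.18587797 -276.71208063  201.79196325] px 432.7406712267797 226.28340852891398 plate centre px [419.99801722 230.59427267]
row [98, 146, 168, 138, 90, 71, 80, 117, 165, 190, 195, 195, 194, 194, 193, 196, 196, 195, 191, 174, 152, 148, 148, 148, 132, 102, 74, 70, 70, 72, 69, 70, 70, 69, 71, 70, 70, 68, 69, 82, 118, 151, 175, 179, 147, 103, 86, 87, 86]
col [186, 181, 152, 138, 138, 144, 158, 164, 178, 179, 137, 91, 77, 74, 73, 72, 71, 72, 72, 71, 70, 72, 77, 89, 102, 109, 116, 119, 119, 119, 125, 137, 119, 100, 84, 76, 72, 71, 70, 94, 149, 183, 186, 192, 186, 160, 143, 128, 83]
```

```bash
python3 - <<'E'
from path import *
p,R=pose()
for d in ([-1,-1.5,-4],[-1,-1.5,-8]): print(np.round(R.inv().apply(d)/150,3))
E
```

```text
[-0.025  0.008 -0.013]
[-0.052  0.008 -0.016]
```

Request:
apply_moves(
  linear=[
    [-0.012,0.008,-0.011],
    [-0.025,0.008,-0.013],
    [-0.035,0.008,-0.014],
    [-0.042,0.008,-0.015],
    [-0.045,0.008,-0.015],
  ],
  dr=[
    [0,0,0],
    [0,0,0],
    [0,0,0],
    [0,0,0],
    [0,0,0],
  ],
)

```text
clock: 24.25
tcp_pos: [545.0, -272.6, 155.7]
tcp_rot: [0.651, 0.087, 0.748, -0.098]
contact_force: [0.1, 0.3, -0.8]
opening: 62.1
finger_force: 65.3
```

Base estimated at 95.3 mm with no contact force yet, so I go on lowering in small steps.

Request:
apply_moves(
  linear=[
    [-0.003,0,0],
    [-0.006,0,-0.001],
    [-0.01,0,-0.001],
    [-0.01,0,-0.001],
    [-0.01,0,-0.001],
  ],
  dr=[
    [0,0,0],
    [0,0,0],
    [0,0,0],
    [0,0,0],
    [0,0,0],
  ],
)

```text
clock: 24.75
tcp_pos: [544.9, -272.7, 155.6]
tcp_rot: [0.65, 0.087, 0.749, -0.098]
contact_force: [1.0, 0.4, 5.7]
opening: 62.0
finger_force: 65.2
```

Request:
apply_moves(
  linear=[
    [0,0,0],
    [0,0,0],
    [0,0,0],
    [0,0,0],
    [0,0,0],
  ],
  dr=[
    [0,0,0],
    [0,0,0],
    [0,0,0],
    [0,0,0],
    [0,0,0],
  ],
  gripper=1,
)

```text
clock: 25.25
tcp_pos: [545.1, -272.6, 154.1]
tcp_rot: [0.651, 0.087, 0.748, -0.098]
contact_force: [-1.0, -0.2, -0.1]
opening: 85.4
finger_force: 0.0
```

```bash
python3 - <<'E'
from path import *
o=sensors.get_obs();p,R=pose();j=o['joints'];print(p,o['contact_force'],o['opening'])
d=-110*np.array([np.cos(np.radians(15)),np.sin(np.radians(15)),0])
check(p,R,j,[(p+d,R,1)]);plan(p,R,[(p+d,R,1)])
E
```

```text
[ 545.06919951 -272.58376293  154.08120327] [-1.02601633 -0.18074105 -0.05367983] 85.35205127362882
[ 439. -301.  154.] j [-1.51  0.9   2.34  1.35  1.69 -1.68] wrist [  89. -394.  110.] elbow [  94. -488.  517.]
[0.101, -0.001, -0.726] [0.0, 0.0, 0.0] -> [ 439. -301.  154.]
```

Request:
apply_moves(
  linear=[
    [0.01,0,-0.07],
    [0.026,0,-0.19],
    [0.05,0,-0.36],
    [0.076,-0.001,-0.55],
    [0.101,-0.001,-0.726],
  ],
  dr=[
    [0,0,0],
    [0,0,0],
    [0,0,0],
    [0,0,0],
    [0,0,0],
  ],
)

```text
clock: 25.75
tcp_pos: [437.3, -301.4, 154.2]
tcp_rot: [0.651, 0.087, 0.748, -0.098]
contact_force: [0.7, -0.4, -0.4]
opening: 85.4
finger_force: 0.0
```

```bash
python3 - <<'E'
from path import *
o=sensors.get_obs();print(o['tcp_pos'],o['contact_force'],o['clock'])
ct=get_calibration('top');t=snapshot('top')[:,:,::-1];cv2.imwrite('pics/f.png',t)
cs=get_calibration('side');s=snapshot('side')[:,:,::-1];cv2.imwrite('pics/fs.png',s)
g=cv2.cvtColor(t,cv2.COLOR_BGR2GRAY)
u,v=proj(ct,[519.5,-278.5,195]);print('pred mouth',u,v)
print('row',g[int(round(v)),int(u)-24:int(u)+25].tolist());print('col',g[int(v)-24:int(v)+25,int(round(u))].tolist())
gs=cv2.cvtColor(s,cv2.COLOR_BGR2GRAY)
for z in (110,150,185):
    u,v=proj(cs,[519.5,-278.5,z]);print('side',z,u,v,gs[int(round(v)),int(u)-18:int(u)+19].tolist())
# knob: pointer vs red mark in side/top
hsv=cv2.cvtColor(s,cv2.COLOR_BGR2HSV);m=((hsv[...,0]<8)|(hsv[...,0]>172))&(hsv[...,1]>150)&(hsv[...,2]>90)
ys,xs=np.nonzero(m[150:200,300:350]);print('red side',xs.mean()+300,ys.mean()+150)
for r in range(165,182): print(r,gs[r,316:330].tolist())
E
```

```text
[ 437.31471694 -301.43317399  154.24521984] [ 0.6781959  -0.36984529 -0.43593654] 25.75
pred mouth 432.67823512822395 227.35661886463552
row [73, 72, 71, 74, 74, 69, 72, 102, 155, 185, 189, 189, 188, 189, 190, 189, 189, 188, 187, 168, 149, 144, 146, 144, 133, 103, 74, 69, 68, 68, 70, 66, 68, 68, 66, 68, 67, 68, 66, 78, 115, 145, 165, 170, 142, 102, 85, 83, 83]
col [175, 146, 135, 135, 133, 130, 143, 158, 176, 164, 119, 80, 70, 70, 70, 68, 69, 70, 69, 69, 68, 75, 83, 96, 103, 110, 117, 118, 124, 144, 149, 139, 115, 95, 83, 73, 67, 68, 70, 112, 176, 184, 175, 184, 190, 189, 190, 189, 189]
side 110 331.55583102002333 142.4448223564704 [134, 135, 136, 134, 135, 118, 92, 95, 94, 103, 103, 100, 108, 110, 116, 118, 120, 120, 121, 122, 123, 123, 121, 121, 121, 119, 119, 117, 110, 104, 152, 209, 218, 216, 216, 207, 200]
side 150 332.35239688459 127.38407330414628 [166, 169, 166, 166, 153, 113, 92, 96, 98, 103, 107, 105, 105, 111, 112, 115, 118, 120, 121, 122, 121, 122, 121, 121, 120, 119, 117, 114, 111, 107, 125, 155, 167, 166, 165, 166, 165]
side 185 333.0759762195192 113.70328773753836 [48,
[... 648 characters left out ...]
35, 122, 83, 96, 166, 155, 50, 78, 123, 137, 134, 137, 137]
172 [134, 135, 116, 70, 122, 176, 128, 51, 79, 125, 136, 134, 136, 154]
173 [116, 107, 84, 50, 138, 181, 95, 50, 60, 91, 111, 128, 155, 186]
174 [76, 64, 50, 58, 159, 193, 76, 49, 46, 54, 70, 98, 145, 173]
175 [54, 53, 51, 65, 165, 189, 65, 45, 43, 50, 52, 61, 93, 124]
176 [51, 52, 49, 100, 175, 169, 52, 45, 45, 52, 53, 53, 58, 86]
177 [51, 49, 49, 98, 142, 116, 51, 43, 47, 54, 55, 55, 55, 61]
178 [51, 51, 48, 60, 68, 60, 51, 41, 48, 54, 51, 51, 56, 52]
179 [53, 50, 46, 52, 52, 56, 50, 41, 50, 54, 53, 55, 55, 54]
180 [50, 49, 49, 51, 53, 54, 46, 45, 51, 54, 52, 53, 55, 53]
181 [52, 48, 50, 53, 55, 53, 44, 44, 51, 54, 54, 54, 55, 55]
```

```bash
python3 - <<'E'
from path import *
cs=get_calibration('side');K=K0+2*up+1.2*ey+29*nrm
for th in (-.1,0,.1):
    a,b=[proj(cs,K+d*(np.cos(th)*up-np.sin(th)*ey)) for d in (2,20)];print(th,a,b,(b-a)[0]/(b-a)[1])
ys=np.arange(170,177);s=cv2.cvtColor(cv2.imread('pics/fs.png'),cv2.COLOR_BGR2GRAY).astype(float)
xs=[(np.clip(s[y,318:324]-60,0,None)*np.arange(318,324)).sum()/np.clip(s[y,318:324]-60,0,None).sum() for y in ys]
print(np.round(xs,2),np.polyfit(ys,xs,1))
o=sensors.get_obs();print(o['clock'])
E
```

```text
-0.1 [320.8688651 176.0876604] [321.46523663 169.30851254] -0.08797145960919847
0 [320.95485579 176.09340542] [322.31909339 169.36246522] -0.20268158063885847
0.1 [321.03932919 176.10667935] [323.15875265 169.49068767] -0.32034856890108043
[320.52 320.46 320.42 320.55 320.67 320.55 320.26] [-1.28419911e-02  3.22711846e+02]
25.85
```

```bash
python3 -c "
from cell import ticket
print(ticket.job_done())"
```

```text
the job is handed in; nothing more can be done
None
```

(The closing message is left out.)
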